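# Rack the brass plate and hold the plate cage's gate open

### The arm

A 6-joint arm with a two-finger parallel gripper is mounted at the origin on the work surface. World frame = base frame: x ahead of the robot, y to its left, z up, the work surface at z = 0. Lengths are in m, angles in rad, forces in N, time in s.
With the tool pointing down it reaches from about 0.35 to 0.775 m from the base axis. Payload 7.3 kg.
Tool frame: the origin (TCP) lies at the centre of the arm's flange, where the gripper is bolted on; the fingertips stand 178 mm ahead of it and the grasp point (between the pads) lies 159 mm ahead of it; z points along the fingers, x is the direction in which the jaws open and shut, and the axes are right-handed (so a half turn about z gives the same grasp; the last joint's range is limited). The gripper opens to 92 mm and grips with 3 to 60 N. Pads are 19 mm wide; open, the fingers measure 130 mm over their backs; the gripper's body (75 mm by 190 mm) begins 47 mm behind the grasp point.
Start: joints at [1.113, 0.342, 1.524, -0, 1.275, -0.146], TCP at [0.161, 0.5, 0.405] pointing down, gripper open.
Joint ranges: [-2.53, 2.53], [-0.77, 2.02], [0.04, 2.7], [-1, 4.14], [0.28, 2.66], [-3.11, 3.11]. Speed limits (rad/s): [2.57, 2.57, 3.14, 3.14, 3.14, 3.14].

### API

Orientations are given as [roll, pitch, yaw] about the fixed x, y, z axes, in that order (R = Rz(yaw) Ry(pitch) Rx(roll)).
In Python, from bench import env gives the robot as it stands. The module is installed in compiled form; this text tells all that it offers.
- The arm moves only by the tool step_arm, never from a script. Its argument "motion" is a list of rows, each a list of 3 entries, a list of its own where there are three numbers: the shift along the tool's x, y, z normalised to -1 to 1, where 1 is 0.03 m, then the turn, a rotation vector about the tool's x, y, z normalised to -1 to 1, where 1 is 120 degrees, then the finger opening in mm, from 0 to 91.8. In form: [[[tx, ty, tz], [ax, ay, az], hand], ...]. A call has exactly 5 rows; each row shifts and turns the pose as measured when the row begins, along the tool's axes as they then stand; what a row does not reach is not made up. A row lasts 1/12 s, in which the tool goes at most 41.7 mm and 7.16 degrees, less where a joint would pass 70% of its speed; a pose out of reach is approached as far as the arm can. A call with a number of a shift or a turn outside -1 to 1 is refused whole. A call with a gripper value outside its range is refused whole. The fingers move at their own pace and stop on an object; "grip_force" is the grip in N (left out, the last holds). Time passes only in rows, so rows that do not move let the fingers close, or fill a call up. It gives the time, the measured TCP pose, the force and the opening at its end, in the units of the state.
- env.state(): the state, without advancing time (a new reading comes with each control period).
- env.camera(name): name is "scene" or "side" or "wrist"; returns a dict with "pixels" (420x560x3 uint8, red, green, blue), "intrinsics" (3x3 intrinsics, pixels), "D" ([k1, k2, p1, p2, k3] as OpenCV has them; the pictures are not rectified), "R" (3x3) and "t" (3): a world point X has camera coordinates R X + t. Camera axes: x right, y down, z forward; pixel columns grow to the right and rows downward; lengths in m; the calibration is good to about 2 mm. A picture is of the moment at which its call begins. There is no depth.
- env.job_done(): hands the job in, once; it reports no verdict.
Trained networks look in a picture, given as the dict that the camera call returned (one of the last four; its "shot" number tells which), for a name from the list of things; names that differ only in an ending like _2 or _b are one class to them, and where a whole thing is asked for, a point or a joint stands for the part that bears it (a point fixed in the world has none). Each returns a list of dicts, best first, with "score" (0 to 1); they miss things now and then, are a little off and sometimes report something else, mostly with a low value. They report only what shows in the picture. A call takes as long as a camera call. They do not tell look-alikes from the thing itself.
- env.silhouettes(query, picture): "pixels" (420x560 bool, what is visible of it) and "point" ([row, column] in pixels, amid what is visible of it).
The state is a dict: "t": time; "joints": joint angles; "joint_vel": joint speeds; "tau": joint torques, N m; "tcp_pos": TCP position; "eef_rot": TCP orientation; "force": force on the tool from outside, world axes, zero at the start; "torque": the same for the moment, N m; "opening": opening from 0.0 (shut) to 1.0 (fully open).
Only numpy, scipy, OpenCV 4.12 (cv2) and the standard library are available. Lean on these libraries where they do the work, as an engineer would, in place of code of your own. Each camera call takes 0.05 s, during which the arm holds its last target.

### The job

Lift the brass plate off the little easel and stand it on edge, fully down in the empty slot of the wooden rack next to the other two plates, and let go of it. Then squeeze in the red catch on top of the plate cage, after it the blue one, and swing the cage's gate by its handle post past its detent until it stands wide open, about square to the cage's front. The gate springs back if released, so finish while still holding it wide by the post for the goldsmith to slide the rack in; do not drop the plate or shift the other things on the bench.

Things in the scene. Friction and masses are not known exactly. Their poses are not given: they have to be found in the camera images.
- brass_plate: Brass plate 90 wide x 80 high x 8 mm thick, 0.3 to 0.5 kg. Origin: middle of its bottom face; its z runs up the plate to the top edge, y along the width, x along the thickness. At the start it leans 30 degrees from upright on the easel, top edge towards the robot (its z tilts to the easel's -x), origin 24 mm above the table.
- easel: Small fixed wooden easel, base 90 x 90 x 8 mm. Its backrest, 60 mm wide and 8 mm thick, lies under the leaning brass plate (-x side) and reaches 44 mm up the plate, leaving the upper 36 mm free on both faces. A 6 mm lip stands before the plate's bottom edge. Origin: centre of the base's underside, z up.
- rack: Fixed wooden rack 146 (x) x 70 (y) x 38 mm high. Three slots across it, 50 mm apart along x, each 14 mm wide, 60 mm long, 30 mm deep, floor 8 mm above the table. A plate stands with its thickness along the rack's x. Middle slot: copper plate; far (+x) slot: steel plate; the slot nearest the robot (-x) is empty. Origin: centre of the underside.
- rack_slot (a point): Centre of the floor of the rack's empty slot; axes as the rack (x across the slot, y along it, z up). A plate that stands home in it has its origin here. The copper plate's near face is 46 mm beyond.
- copper_plate: Copper plate, same size, standing in the rack's middle slot. Origin: middle of its bottom face. Leave it.
- steel_plate: Silvery plate, same size, standing in the rack's far slot. Origin: middle of its bottom face. Leave it.
- cage: Fixed grey steel plate cage, 190 deep (x) x 290 wide (y) x 170 mm high, with a green barred gate over its -x face. Origin: centre of its underside, z up, -x is its front. A low 24 mm wide, 8 mm high foot on the table reaches 95 mm out from its front near the hinge and carries the gate's detent, a sprung ball.
- gate (a joint): Gate angle, rad: 0 shut, grows as it swings out to the robot, counter-clockwise from above; stop at 1.65. Gate 260 mm wide, top 165 mm above the table, hinged at the cage's -y end, locked by both catches. A damped spring closes it (0.1 N m shut, 0.4 N m wide); at 0.65 to 0.85 rad it rides over a sprung detent (about 10 N at the handle) and, let go beyond, sinks back to it.
- gate_hinge (a point): Point on the gate's vertical hinge axis, 165 mm above the table.
- handle_post: The round brass sleeve of the gate's handle post, 14 mm in diameter, free to turn about its own upright axis, so that a gripper can keep its heading while the gate swings. Its origin lies on that axis at table height.
- gate_handle (a point): Grip point of the gate's handle: an upright round brass post 14 mm in diameter standing 45 mm in front of the gate, free from 144 to 200 mm above the table; the point lies on its axis 185 mm above the table, 142 mm from the hinge axis. It moves with the gate on that radius. The point's axes turn with the gate.
- catch_red: Red squeeze catch at the front of the cage's top, 75 mm left or right of its middle. Two upright tabs, 22 (x) x 8 (y) x 36 mm, tops 40 mm over the cage top, outer faces 44 mm apart. Pinched together along y each slides in up to 12 mm (4 N friction), stays in, and frees the gate from 5 mm. Gate keepers stand 30 mm before it, 200 mm high. Origin: centre of its underside; axes as the cage.
- red_grip (a point): Midpoint between the red tabs, 30 mm above the cage top (200 mm above the table).
- red_left (a joint): How far the red catch's +y tab is pushed in, m: 0 out, 0.012 fully in.
- red_right (a joint): How far the red catch's -y tab is pushed in, m: 0 out, 0.012 fully in.
- catch_blue: Blue side-squeeze catch, built like the red one. Origin: centre of its underside; axes as the cage.
- blue_grip (a point): Midpoint between the blue tabs, 30 mm above the cage top (200 mm above the table).
- blue_left (a joint): How far the blue catch's +y tab is pushed in, m: 0 out, 0.012 fully in.
- blue_right (a joint): How far the blue catch's -y tab is pushed in, m: 0 out, 0.012 fully in.
- hammer: Chasing hammer, 240 mm long, lying on the bench. Bystander; origin below its middle.
- jar: Amber glass jar with brass cap, 56 mm across, 80 mm high. Bystander; origin under its centre.
- tool_pot: Blue ceramic pot of hand tools, 72 mm across, 170 mm high. Bystander; origin under its centre.
- mandrel: Steel ring mandrel, an upright cone on a 70 mm foot, 150 mm high. Bystander; origin under its centre.
- bench_block: Steel bench block 65 x 65 x 22 mm. Bystander; origin under its centre.
Things that resemble listed ones, but are neither listed nor needed, are in the scene too. What is meant by the brass_plate is not green, and is the larger of those in its own colour.

How it is judged:
By the outcome, as a careful person would: the job done as asked, in the order asked, and still so for the second after the job is handed in, while the arm keeps its last pose, push and grip.
It also fails if it takes over 54 s, if anything falls off the work surface, if the arm or the gripper's body presses on something with over 40 N, if the wrist force passes 120 N, or if a joint passes its speed limit or range.

## Working session

There is one attempt and no reset: what is moved stays moved. The work goes in short steps, Python scripts to look and compute and a tool call to move; the robot and the scene stay as the last step left them, time stands still between calls to the robot, and variables do not carry over. Pictures are saved under pics/ and viewed, and the job is handed in when it is done.

Besides the shell and the picture viewer there is one more tool, called by a JSON object that holds its "op" and its "data". step_arm: Moves the arm, as the interface text tells. Its arguments: {"type":"object","properties":{"motion":{"type":"array"},"grip_force":{"type":"number"}},"required":["motion"]}

```bash
mkdir -p pics; ls
python3 - <<'E'
from bench import env
import cv2,pickle
s=env.state(); print(s)
for n in ("scene","side"):
    c=env.camera(n); cv2.imwrite(f"pics/{n}0.png",c["pixels"][:,:,::-1]); pickle.dump(c,open(f"pics/{n}0.pkl","wb"))
    print(n,c["intrinsics"],c["D"],c["R"],c["t"],c["shot"])
E
```

```text
pics
{'t': 0.0, 'joints': array([ 1.11299417e+00,  3.42737201e-01,  1.52503037e+00, -1.37840245e-05,
        1.27539789e+00, -1.45988652e-01]), 'joint_vel': array([ 0.00046892,  0.00064427,  0.00086458,  0.00070519, -0.00018982,
        0.0010557 ]), 'tau': array([ 1.09279325e-03, -4.31231153e+01, -2.44227058e+01,  7.18763703e-02,
        5.58150513e-02, -2.09240366e-04]), 'tcp_pos': array([0.16097602, 0.49956789, 0.40403257]), 'eef_rot': array([-3.14137690e+00,  1.55799508e-03,  1.25898701e+00]), 'force': array([-0.00914622,  0.17163159,  0.1095969 ]), 'torque': array([-0.00414402,  0.0654577 ,  0.05172146]), 'opening': 1.0007198896147982}
scene [[420.59816705   0.         287.37410634]
 [  0.         420.59816705 205.5108917 ]
 [  0.           0.           1.        ]] [-0.01693625  0.          0.          0.          0.        ] [[ 0.57117505  0.82082767 -0.00099805]
 [ 0.56377651 -0.39318849 -0.72633247]
 [-0.59658622  0.4143003  -0.68734282]] [-0.30598639 -0.20998435  1.7716554 ] 1
side [[380.70542495   0.         280.46556103]
 [  0.         380.70542495 211.99479659]
 [  0.           0.           1.        ]] [-0.10098497  0.          0.          0.          0.        ] [[-0.9324826  -0.36118347 -0.00476568]
 [-0.25728142  0.67337929 -0.69308484]
 [ 0.2535399  -0.64506343 -0.72084026]] [0.50604597 0.23723758 1.05634942] 2
```

View pics/scene0.png

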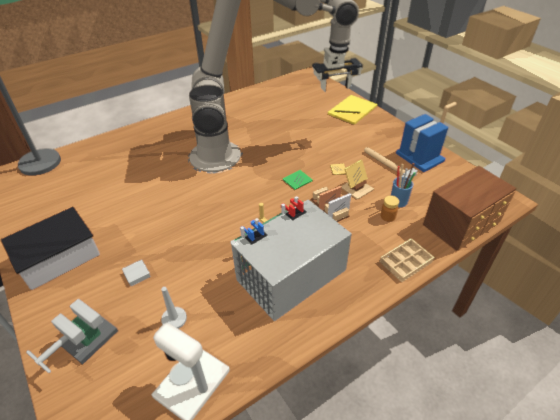

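View pics/side0.png

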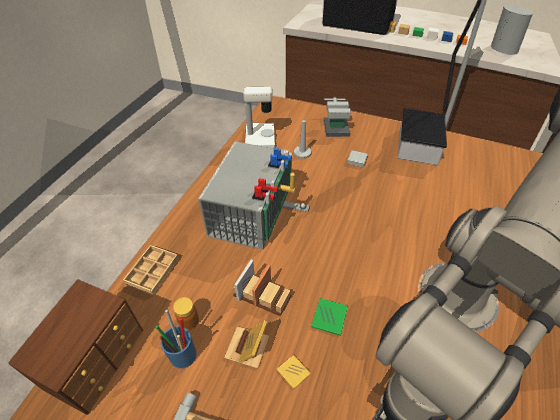

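Run:
```python
import cv2,pickle
def crop(n,x0,x1,y0,y1,f,o):
    c=pickle.load(open(f"pics/{n}.pkl","rb"))["pixels"][:,:,::-1]
    cv2.imwrite(f"pics/{o}.png",cv2.resize(c[y0:y1,x0:x1],None,fx=f,fy=f,interpolation=cv2.INTER_CUBIC))
crop("scene0",220,360,160,310,4,"c_scene_a")
crop("scene0",280,420,140,230,5,"c_scene_b")
crop("side0",195,325,130,250,5,"c_side_a")
crop("side0",150,320,250,370,4,"c_side_b")
```

```text
(no output)
```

View pics/c_scene_a.png

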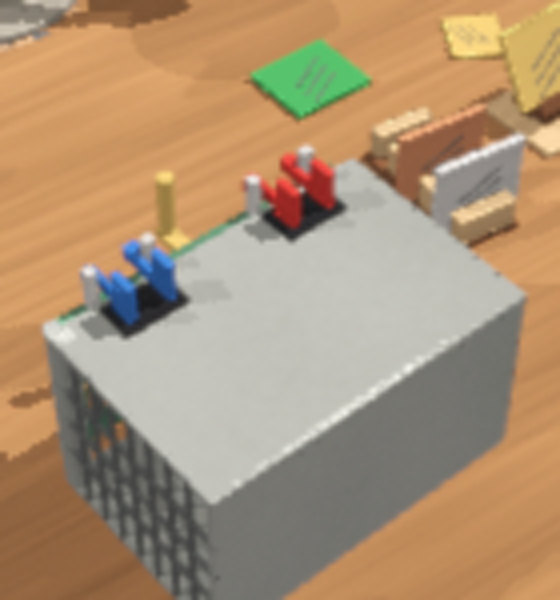

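View pics/c_scene_b.png

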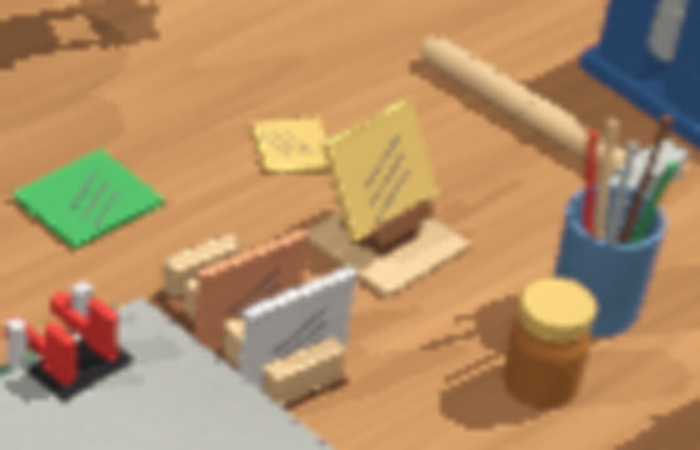

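View pics/c_side_a.png

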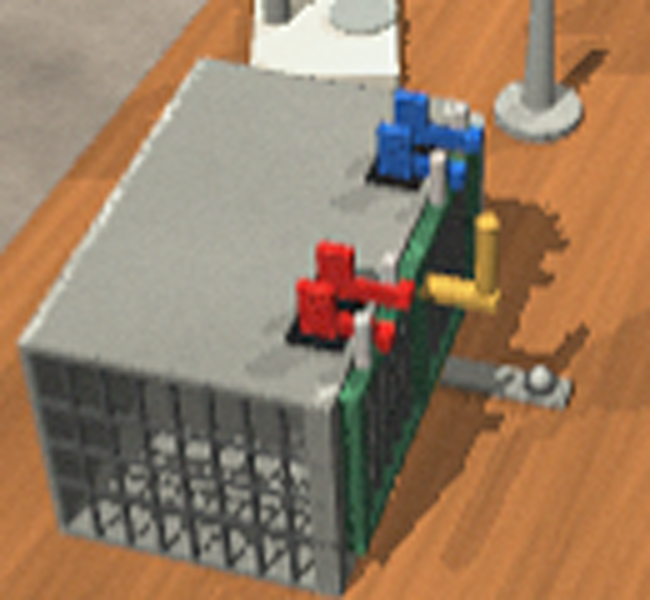

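View pics/c_side_b.png

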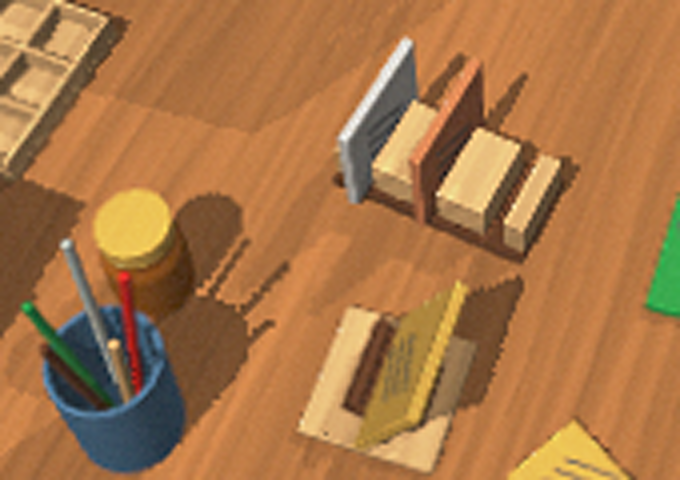

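```bash
cat > h.py <<'E'
import numpy as np,cv2,pickle
from scipy.optimize import least_squares
from scipy.spatial.transform import Rotation as Ro
def load(n): return pickle.load(open(f"pics/{n}.pkl","rb"))
def proj(c,X):
    X=np.atleast_2d(np.array(X,float)); r,_=cv2.Rodrigues(c["R"])
    return cv2.projectPoints(X,r,np.array(c["t"]),c["intrinsics"],np.array(c["D"]))[0][:,0]
def cr(x0,y0,f,pts): return [((u+.5)/f-.5+x0,(v+.5)/f-.5+y0) for u,v in pts]
def onplane(c,uv,z):
    p=cv2.undistortPoints(np.array([[uv]],float),c["intrinsics"],np.array(c["D"]))[0,0]
    d=c["R"].T@np.array([p[0],p[1],1]); o=-c["R"].T@np.array(c["t"]); return o+d*(z-o[2])/d[2]
def fit(obs,p0,verbose=True):
    """obs: list of (cam, local pts Nx3, uv Nx2); pose p=(x,y,yaw) on table"""
    def res(p):
        r=[]
        cc,s=np.cos(p[2]),np.sin(p[2]); R=np.array([[cc,-s,0],[s,cc,0],[0,0,1]])
        for c,L,uv in obs:
            W=np.array(L,float)@R.T+[p[0],p[1],0]; r.append((proj(c,W)-np.array(uv)).ravel())
        return np.concatenate(r)
    o=least_squares(res,p0,loss="soft_l1",f_scale=1.)
    if verbose: print("pose",o.x.round(4),"deg",np.degrees(o.x[2]).round(2),"\nres",res(o.x).reshape(-1,2).round(1).tolist())
    return o.x
E
python3 - <<'E'
from h import *
a=load("scene0");b=load("side0")
top=[(-.095,-.145,.17),(.095,-.145,.17),(.095,.145,.17),(-.095,.145,.17)]
fit([(a,top,cr(220,160,4,[(45,325),(215,505),(525,297),(355,160)])),
     (b,[top[2],top[1],top[3]],cr(195,130,5,[(22,345),(205,60),(338,405)]))],[.6,0,0])
# rack plates: steel top corners & copper top: z=0.008+.08
S=[(.05,-.045,.088),(.05,.045,.088)];C=[(0,-.045,.088),(0,.045,.088)]
fit([(a,S+C,cr(280,140,5,[(243,316),(355,272),(197,275),(310,235)])),
     (b,S+C,cr(150,250,4,[(410,42),(344,142),(478,62),(415,160)]))],[.5,.2,0])
# easel base top corners z=.008
E=[(.045,.045,.008),(.045,-.045,.008)]
for uv in cr(280,140,5,[(383,295),(470,243)]): print("scene base",onplane(a,uv,.008))
for uv in cr(150,250,4,[(300,432),(430,472),(352,308),(478,340)]): print("side base",onplane(b,uv,.008))
E
```

```text
pose [ 0.6898 -0.0928  0.0822] deg 4.71 
res [[-0.2, 1.8], [-1.4, -0.6], [-0.0, -1.2], [-1.0, -1.1], [-0.7, -0.3], [-0.7, -0.4], [-1.4, 1.0]]
pose [ 0.5225  0.1946 -0.0701] deg -4.02 
res [[0.0, -0.4], [-1.2, -0.6], [1.0, -0.6], [-0.6, -1.2], [-0.1, -1.4], [0.2, -1.3], [-0.8, -0.1], [-0.6, 1.2]]
scene base [0.54854702 0.30311381 0.008     ]
scene base [0.54230831 0.39711601 0.008     ]
side base [0.53707322 0.39864569 0.008     ]
side base [0.45175057 0.39230471 0.008     ]
side base [0.54308544 0.31008097 0.008     ]
side base [0.45747695 0.30096034 0.008     ]
```

```bash
cat >> h.py <<'E'
def platepts(p,L):
    R=Ro.from_euler('ZY',[p[2],-np.pi/6]).as_matrix()
    return np.array(L,float)@R.T+[p[0],p[1],.024]
def fitplate(obs,p0):
    res=lambda p: np.concatenate([(proj(c,platepts(p,L))-np.array(uv)).ravel() for c,L,uv in obs])
    o=least_squares(res,p0,loss="soft_l1"); print("plate",o.x.round(4),res(o.x).reshape(-1,2).round(1).tolist()); return o.x
E
python3 - <<'E'
from h import *
a=load("scene0");b=load("side0")
F=[(.004,-.045,.08),(.004,.045,.08),(.004,.045,0),(.004,-.045,0)]
fitplate([(a,F,cr(280,140,5,[(327,142),(408,100),(438,188),(355,240)])),
  (b,[F[0],F[1],F[2]],cr(150,250,4,[(460,285),(402,420),(360,445)]))],[.5,.35,.07])
E=[(.045,.045,.008),(.045,-.045,.008),(-.045,.045,.008)]
fit([(a,E[:2],cr(280,140,5,[(470,243),(383,295)])),(b,[E[0],E[2],E[1]],cr(150,250,4,[(300,432),(430,472),(352,308)]))],[.5,.35,.07])
for n in ("tool_pot","jar","hammer"):pass
print("pot top",onplane(a,cr(280,140,5,[(612,210)])[0],.1),"hammer",onplane(a,(370,152),.01),onplane(b,(190,395),.01))
print("post top",onplane(a,cr(220,160,4,[(164,177)])[0],.2),onplane(b,cr(195,130,5,[(487,222)])[0],.2))
print("red tabs top",[onplane(a,u,.21).round(3) for u in cr(220,160,4,[(287,185),(321,165)])])
print("blue tabs top",[onplane(a,u,.21).round(3) for u in cr(220,160,4,[(122,277),(162,257)])])
E
```

```text
plate [0.4972 0.3561 0.0565] [[-0.3, -0.1], [0.6, -0.8], [-0.1, 0.9], [-0.3, -0.0], [-0.0, -0.5], [1.2, -0.0], [-1.9, 0.4]]
pose [0.4972 0.3506 0.0571] deg 3.27 
res [[-0.3, -0.5], [0.3, -1.1], [-0.8, -0.5], [0.7, 0.6], [-0.2, -0.8]]
pot top [0.64417134 0.42102536 0.1       ] hammer [0.36428815 0.54398387 0.01      ] [0.57125837 0.51232969 0.01      ]
post top [ 0.54754783 -0.10590596  0.2       ] [ 0.54553136 -0.10382404  0.2       ]
red tabs top [array([ 0.616, -0.041,  0.21 ]), array([ 0.613, -0.008,  0.21 ])]
blue tabs top [array([ 0.626, -0.19 ,  0.21 ]), array([ 0.626, -0.156,  0.21 ])]
```

```bash
cat >> h.py <<'E'
G=.159
def pose_from(R,grasp): return np.array(grasp)-R@[0,0,G]
def Rdown(h,tilt=0.0):
    # tool x heading h, tool pointing down, tilted: tool z=(sin tilt,0,-cos tilt) in heading frame
    return (Ro.from_euler('z',h)*Ro.from_euler('y',-tilt)*Ro.from_euler('x',np.pi)).as_matrix()
def plan(p1,R1,calls,hand,s=None,arm=True):
    from bench import env
    s=env.state() if s is None else s
    p0=s["tcp_pos"];R0=Ro.from_euler('xyz',s["eef_rot"])
    rv=(R0.inv()*Ro.from_matrix(R1)).as_rotvec()
    n=calls*5; p=p0.copy();out=[]
    for i in range(n):
        Ri=R0*Ro.from_rotvec(rv*i/n); tgt=p0+(p1-p0)*(i+1)/n
        d=Ri.inv().apply(tgt-p); p=tgt
        out.append([[round(float(x),3) for x in d/.03],[round(float(x),4) for x in rv/n/np.radians(120)],hand])
    print("dist",np.linalg.norm(p1-p0).round(4),"ang",np.degrees(np.linalg.norm(rv)).round(2),"perrow mm",(np.linalg.norm(p1-p0)/n*1e3).round(1),"deg",np.degrees(np.linalg.norm(rv)/n).round(2))
    for c in range(calls): print(str(out[c*5:c*5+5]).replace(" ",""))
def show():
    from bench import env
    s=env.state(); R=Ro.from_euler('xyz',s["eef_rot"]).as_matrix()
    print("t",round(s["t"],2),"tcp",s["tcp_pos"].round(4),"rpy",s["eef_rot"].round(4),"grasp",(s["tcp_pos"]+R@[0,0,G]).round(4),"open mm",round(s["opening"]*91.8,1),"F",s["force"].round(1),"T",s["torque"].round(2),"j",s["joints"].round(3)); return s
PL=np.array([.4972,.354,.057])
def plategrasp(up,back):
    R=Rdown(PL[2],np.pi/6); zp=-R[:,2]
    return np.array([PL[0],PL[1],.024])+zp*(up+G+back),R
E
python3 - <<'E'
from h import *
s=show()
p,R=plategrasp(.068,.12); print(p,R)
plan(p,R,3,91.8)
E
```

```text
t 0.1 tcp [0.161  0.4996 0.4041] rpy [-3.1414e+00  1.4000e-03  1.2590e+00] grasp [0.1609 0.4994 0.2451] open mm 92.1 F [-0.6 -0.3  0.4] T [-0.08  0.05 -0.  ] j [ 1.113  0.343  1.525 -0.     1.275 -0.146]
[0.32398177 0.34411585 0.32451082] [[ 8.64618926e-01  5.69691395e-02  4.99187970e-01]
 [ 4.93367221e-02 -9.98375940e-01  2.84845698e-02]
 [ 5.00000000e-01  1.05818132e-16 -8.66025404e-01]]
dist 0.2389 ang 74.4 perrow mm 15.9 deg 4.96
[[[-0.217,0.451,0.177],[-0.01,0.0146,0.0373],91.8],[[-0.187,0.463,0.18],[-0.01,0.0146,0.0373],91.8],[[-0.156,0.472,0.185],[-0.01,0.0146,0.0373],91.8],[[-0.125,0.48,0.191],[-0.01,0.0146,0.0373],91.8],[[-0.093,0.484,0.197],[-0.01,0.0146,0.0373],91.8]]
[[[-0.061,0.486,0.205],[-0.01,0.0146,0.0373],91.8],[[-0.03,0.485,0.214],[-0.01,0.0146,0.0373],91.8],[[0.002,0.482,0.224],[-0.01,0.0146,0.0373],91.8],[[0.032,0.475,0.234],[-0.01,0.0146,0.0373],91.8],[[0.061,0.467,0.245],[-0.01,0.0146,0.0373],91.8]]
[[[0.09,0.456,0.257],[-0.01,0.0146,0.0373],91.8],[[0.117,0.442,0.27],[-0.01,0.0146,0.0373],91.8],[[0.142,0.426,0.283],[-0.01,0.0146,0.0373],91.8],[[0.166,0.408,0.296],[-0.01,0.0146,0.0373],91.8],[[0.188,0.388,0.31],[-0.01,0.0146,0.0373],91.8]]
```

{"op": "step_arm", "data": {"motion": [[[-0.217,0.451,0.177],[-0.01,0.0146,0.0373],91.8],[[-0.187,0.463,0.18],[-0.01,0.0146,0.0373],91.8],[[-0.156,0.472,0.185],[-0.01,0.0146,0.0373],91.8],[[-0.125,0.48,0.191],[-0.01,0.0146,0.0373],91.8],[[-0.093,0.484,0.197],[-0.01,0.0146,0.0373],91.8]]}}

```text
t: 0.52
tcp_pos: [0.2154, 0.4472, 0.3755]
eef_rot: [3.068, -0.173, 0.863]
force: [0.4, -0.3, -0.3]
opening: 1.0
```

{"op": "step_arm", "data": {"motion": [[[-0.061,0.486,0.205],[-0.01,0.0146,0.0373],91.8],[[-0.03,0.485,0.214],[-0.01,0.0146,0.0373],91.8],[[0.002,0.482,0.224],[-0.01,0.0146,0.0373],91.8],[[0.032,0.475,0.234],[-0.01,0.0146,0.0373],91.8],[[0.061,0.467,0.245],[-0.01,0.0146,0.0373],91.8]]}}

```text
t: 0.93
tcp_pos: [0.2707, 0.3911, 0.3463]
eef_rot: [3.068, -0.362, 0.452]
force: [0.4, 0.4, -1.6]
opening: 0.999
```

{"op": "step_arm", "data": {"motion": [[[0.09,0.456,0.257],[-0.01,0.0146,0.0373],91.8],[[0.117,0.442,0.27],[-0.01,0.0146,0.0373],91.8],[[0.142,0.426,0.283],[-0.01,0.0146,0.0373],91.8],[[0.166,0.408,0.296],[-0.01,0.0146,0.0373],91.8],[[0.188,0.388,0.31],[-0.01,0.0146,0.0373],91.8]]}}

```text
t: 1.35
tcp_pos: [0.3249, 0.3341, 0.3173]
eef_rot: [-3.128, -0.535, 0.003]
force: [0.3, 0.0, 0.2]
opening: 1.004
```

```bash
cat >> h.py <<'E'
def snap(n,o):
    from bench import env
    c=env.camera(n); c["pixels"]=np.array(c["pixels"]); pickle.dump(c,open(f"pics/{o}.pkl","wb")); cv2.imwrite(f"pics/{o}.png",c["pixels"][:,:,::-1]); return c
def crop(n,x0,x1,y0,y1,f,o):
    c=load(n)["pixels"][:,:,::-1]
    cv2.imwrite(f"pics/{o}.png",cv2.resize(c[y0:y1,x0:x1],None,fx=f,fy=f,interpolation=cv2.INTER_CUBIC))
E
python3 - <<'E'
from h import *
show(); c=snap("wrist","w1"); print(c["intrinsics"],c["D"],c["R"],c["t"])
E
```

```text
t 1.35 tcp [0.3249 0.3341 0.3173] rpy [-3.1284e+00 -5.3530e-01  3.1000e-03] grasp [0.406  0.3364 0.1806] open mm 92.2 F [0.3 0.  0.2] T [-0.12  0.37  0.02] j [ 0.735  0.282  1.955 -0.65   0.579  1.221]
[[362.90581096   0.         281.84419564]
 [  0.         362.90581096 216.97226973]
 [  0.           0.           1.        ]] [-0.0022613  0.         0.         0.         0.       ] [[ 0.85968325  0.00335195  0.51081647]
 [-0.13119015 -0.96499001  0.22711987]
 [ 0.49369408 -0.26226524 -0.82914601]] [-0.44281081  0.3705848   0.19217335]
```

View pics/w1.png

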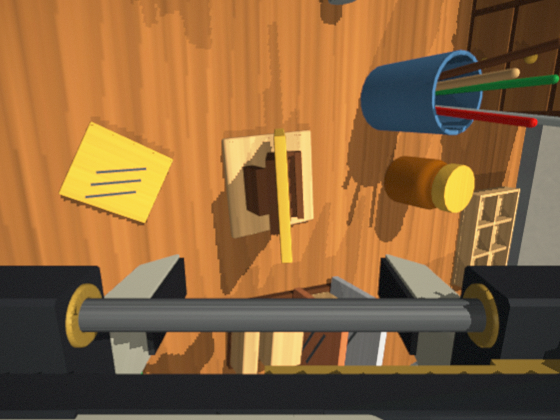

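Run:
```python
from h import *
crop("w1",210,330,115,275,4.5,"w1c")
```

```text
(no output)
```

View pics/w1c.png

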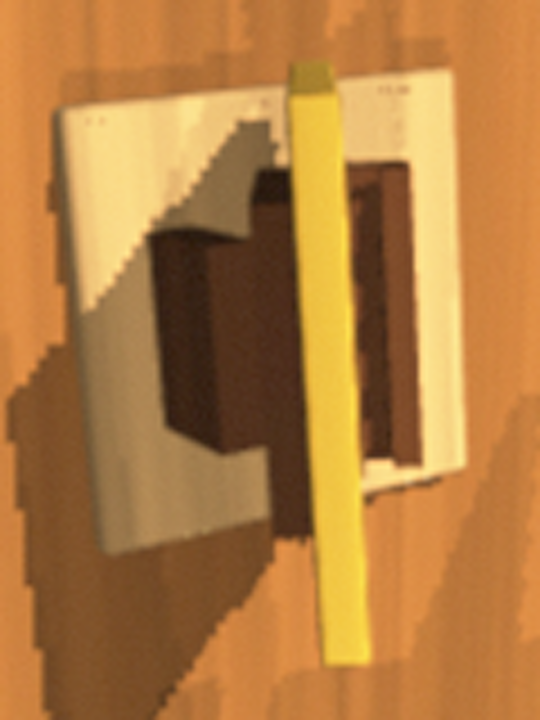

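Run:
```python
from h import *
w=load("w1");a=load("scene0");b=load("side0")
T=[(-.004,.045,.08),(.004,.045,.08),(-.004,-.045,.08),(.004,-.045,.08)]
uw=cr(210,115,4.5,[(290,95),(338,92),(326,665),(370,662)])
fitplate([(w,T,uw)],PL)
F=[(.004,-.045,.08),(.004,.045,.08),(.004,.045,0),(.004,-.045,0)]
fitplate([(w,T,uw),(a,F,cr(280,140,5,[(327,142),(408,100),(438,188),(355,240)])),
  (b,[F[0],F[1]],cr(150,250,4,[(460,285),(402,420)]))],PL)
E=[(-.045,.045,.008),(.045,.045,.008),(-.045,-.045,.008),(.045,-.045,.008)]
fit([(w,E,cr(210,115,4.5,[(62,110),(450,70),(106,553),(466,465)]))],[.5,.35,.07])
```

```text
plate [0.4994 0.357  0.0734] [[-0.8, -0.1], [0.8, -0.2], [-0.5, 0.2], [0.7, 0.2]]
plate [0.4993 0.3569 0.0704] [[-0.9, -0.2], [0.8, -0.2], [-0.9, 0.2], [0.4, 0.3], [0.2, 0.2], [0.9, -0.7], [0.3, 1.0], [0.4, 0.3], [-1.1, -0.7], [0.6, -0.2]]
pose [0.499  0.3513 0.0711] deg 4.08 
res [[-0.7, -0.6], [0.9, -0.8], [-0.0, 1.1], [0.3, 0.8]]
```

```bash
sed -i 's/^PL=.*/PL=np.array([.4993,.357,.071])/' h.py
python3 - <<'E'
from h import *
show()
p,R=plategrasp(.068,.035);plan(p,R,2,50)
E
```

```text
t 1.4 tcp [0.3258 0.3326 0.3161] rpy [-3.1294 -0.5355 -0.0036] grasp [0.4069 0.3342 0.1794] open mm 91.7 F [ 0.6 -1.3 -0.4] T [-0.1   0.38 -0.01] j [ 0.732  0.284  1.957 -0.655  0.579  1.23 ]
dist 0.0795 ang 4.03 perrow mm 7.9 deg 0.4
[[[0.012,-0.048,0.26],[0.0012,-0.0006,-0.0031],50],[[0.012,-0.047,0.26],[0.0012,-0.0006,-0.0031],50],[[0.013,-0.046,0.261],[0.0012,-0.0006,-0.0031],50],[[0.014,-0.046,0.261],[0.0012,-0.0006,-0.0031],50],[[0.014,-0.045,0.261],[0.0012,-0.0006,-0.0031],50]]
[[[0.015,-0.044,0.261],[0.0012,-0.0006,-0.0031],50],[[0.016,-0.043,0.261],[0.0012,-0.0006,-0.0031],50],[[0.016,-0.042,0.261],[0.0012,-0.0006,-0.0031],50],[[0.017,-0.042,0.261],[0.0012,-0.0006,-0.0031],50],[[0.017,-0.041,0.261],[0.0012,-0.0006,-0.0031],50]]
```

{"op": "step_arm", "data": {"motion": [[[0.012,-0.048,0.26],[0.0012,-0.0006,-0.0031],50],[[0.012,-0.047,0.26],[0.0012,-0.0006,-0.0031],50],[[0.013,-0.046,0.261],[0.0012,-0.0006,-0.0031],50],[[0.014,-0.046,0.261],[0.0012,-0.0006,-0.0031],50],[[0.014,-0.045,0.261],[0.0012,-0.0006,-0.0031],50]]}}

```text
t: 1.82
tcp_pos: [0.3483, 0.3414, 0.281]
eef_rot: [-3.138, -0.527, 0.043]
force: [-0.2, -0.3, -0.1]
opening: 0.688
```

{"op": "step_arm", "data": {"motion": [[[0.015,-0.044,0.261],[0.0012,-0.0006,-0.0031],50],[[0.016,-0.043,0.261],[0.0012,-0.0006,-0.0031],50],[[0.016,-0.042,0.261],[0.0012,-0.0006,-0.0031],50],[[0.017,-0.042,0.261],[0.0012,-0.0006,-0.0031],50],[[0,0,0],[0,0,0],50]]}}

```text
t: 2.23
tcp_pos: [0.3675, 0.3493, 0.2498]
eef_rot: [3.138, -0.519, 0.081]
force: [-0.4, -0.1, 0.3]
opening: 0.544
```

Run:
```python
from h import *
show();snap("wrist","w2"); crop("w2",160,420,60,300,3,"w2c"); s=show()
p,R=plategrasp(.068,0);plan(p,R,1,40)
```

```text
t 2.23 tcp [0.3675 0.3493 0.2498] rpy [ 3.138  -0.5189  0.0808] grasp [0.4461 0.3551 0.1118] open mm 49.9 F [-0.4 -0.1  0.3] T [-0.13  0.4  -0.01] j [ 0.688  0.451  1.929 -0.753  0.432  1.248]
t 2.28 tcp [0.3672 0.3492 0.2503] rpy [ 3.1381 -0.5192  0.0804] grasp [0.4459 0.355  0.1122] open mm 50.3 F [ 0.9 -0.5 -0.2] T [-0.1   0.36 -0.01] j [ 0.689  0.45   1.929 -0.752  0.433  1.248]
dist 0.0352 ang 0.54 perrow mm 7.0 deg 0.11
[[[0.011,0.011,0.234],[-0.0001,0.0004,0.0008],40],[[0.01,0.011,0.234],[-0.0001,0.0004,0.0008],40],[[0.01,0.011,0.234],[-0.0001,0.0004,0.0008],40],[[0.01,0.011,0.234],[-0.0001,0.0004,0.0008],40],[[0.01,0.011,0.234],[-0.0001,0.0004,0.0008],40]]
```

View pics/w2c.png

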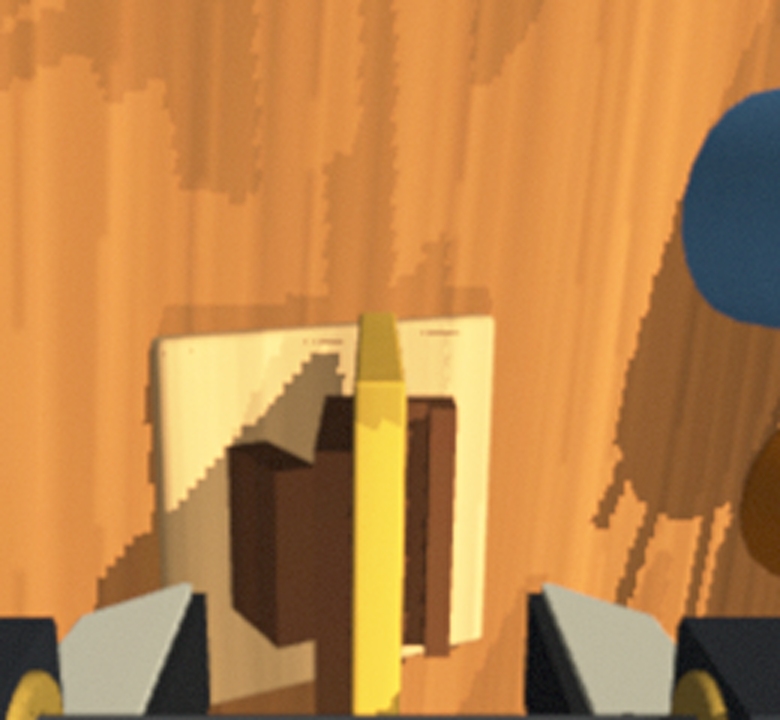

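{"op": "step_arm", "data": {"motion": [[[0.01,0.01,0.234],[0,0.0004,0.0008],40],[[0.01,0.01,0.234],[0,0.0004,0.0008],40],[[0.01,0.01,0.234],[0,0.0004,0.0008],40],[[0.01,0.01,0.234],[0,0.0004,0.0008],40],[[0.01,0.01,0.2],[0,0.0004,0.0008],30]]}}

```text
t: 2.7
tcp_pos: [0.3869, 0.3494, 0.2205]
eef_rot: [-3.137, -0.526, 0.069]
force: [-0.7, -0.5, 0.8]
opening: 0.398
```

Run:
```python
from h import *
show();p,R=plategrasp(.068,0);plan(p,R,1,0)
snap("wrist","w3")
```

```text
t 2.7 tcp [0.3869 0.3494 0.2205] rpy [-3.1375 -0.5262  0.0693] grasp [0.4665 0.3556 0.0831] open mm 36.5 F [-0.7 -0.5  0.8] T [-0.09  0.4  -0.04] j [ 0.662  0.521  1.92  -0.863  0.374  1.355]
dist 0.0009 ang 0.26 perrow mm 0.2 deg 0.05
[[[-0.005,0.002,-0.003],[-0.0003,-0.0003,-0.0001],0],[[-0.005,0.002,-0.003],[-0.0003,-0.0003,-0.0001],0],[[-0.005,0.002,-0.003],[-0.0003,-0.0003,-0.0001],0],[[-0.005,0.002,-0.003],[-0.0003,-0.0003,-0.0001],0],[[-0.005,0.002,-0.003],[-0.0003,-0.0003,-0.0001],0]]
```

View pics/w3.png

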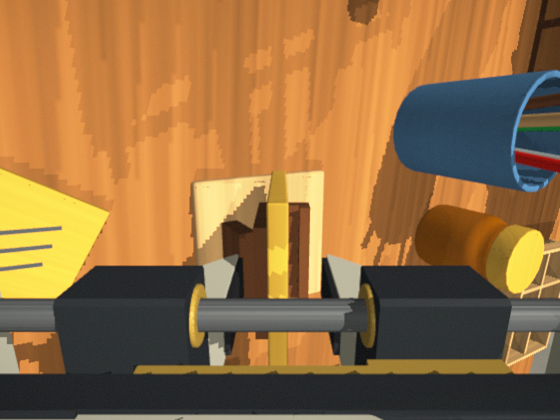

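{"op": "step_arm", "data": {"motion": [[[0,0,0],[0,0,0],20],[[0,0,0],[0,0,0],0],[[0,0,0],[0,0,0],0],[[0,0,0],[0,0,0],0],[[0,0,0],[0,0,0],0]], "grip_force": 45}}

```text
t: 3.17
tcp_pos: [0.387, 0.3487, 0.2186]
eef_rot: [-3.14, -0.523, 0.069]
force: [-1.3, -0.3, -4.7]
opening: 0.085
```

Run:
```python
from h import *
s=show()
R=Ro.from_euler('xyz',s["eef_rot"]).as_matrix()
# retreat straight along plate (up) 45 mm
plan(s["tcp_pos"]-R[:,2]*.06,R,1,0)
```

```text
t 3.17 tcp [0.387  0.3487 0.2186] rpy [-3.1397 -0.5232  0.0689] grasp [0.4663 0.3545 0.0809] open mm 7.8 F [-1.3 -0.3 -4.7] T [-0.11  0.68  0.01] j [ 0.661  0.525  1.921 -0.864  0.373  1.356]
dist 0.06 ang 0.0 perrow mm 12.0 deg 0.0
[[[0.0,0.0,-0.4],[-0.0,-0.0,-0.0],0],[[-0.0,0.0,-0.4],[-0.0,-0.0,-0.0],0],[[0.0,0.0,-0.4],[-0.0,-0.0,-0.0],0],[[-0.0,0.0,-0.4],[-0.0,-0.0,-0.0],0],[[0.0,0.0,-0.4],[-0.0,-0.0,-0.0],0]]
```

{"op": "step_arm", "data": {"motion": [[[0,0,-0.2],[0,0,0],0],[[0,0,-0.4],[0,0,0],0],[[0,0,-0.5],[0,0,0],0],[[0,0,-0.6],[0,0,0],0],[[0,0,-0.6],[0,0,0],0]]}}

```text
t: 3.58
tcp_pos: [0.3523, 0.3455, 0.2782]
eef_rot: [3.14, -0.518, 0.07]
force: [0.3, 0.7, -5.0]
opening: 0.086
```

Run:
```python
from h import *
s=show()
RK=np.array([.5225,.1946,-.0701])
c,sn=np.cos(RK[2]),np.sin(RK[2]); slot=RK[:2]-.05*np.array([c,sn]); print(slot)
R=Rdown(RK[2]); p=np.array([slot[0],slot[1],.008+.068+.159+.10]); print(p)
plan(p,R,3,0)
```

```text
t 3.58 tcp [0.3523 0.3455 0.2782] rpy [ 3.1397 -0.5179  0.0697] grasp [0.4309 0.3506 0.1401] open mm 7.9 F [ 0.3  0.7 -5. ] T [-0.13  0.81 -0.04] j [ 0.704  0.384  1.934 -0.677  0.49   1.187]
[0.4726228  0.19810213]
[0.4726228  0.19810213 0.335     ]
dist 0.1985 ang 30.71 perrow mm 13.2 deg 2.05
[[[0.274,0.345,0.012],[-0.0011,-0.0165,0.0043],0],[[0.278,0.343,0.003],[-0.0011,-0.0165,0.0043],0],[[0.281,0.34,-0.006],[-0.0011,-0.0165,0.0043],0],[[0.283,0.338,-0.015],[-0.0011,-0.0165,0.0043],0],[[0.286,0.335,-0.024],[-0.0011,-0.0165,0.0043],0]]
[[[0.288,0.333,-0.033],[-0.0011,-0.0165,0.0043],0],[[0.29,0.33,-0.042],[-0.0011,-0.0165,0.0043],0],[[0.291,0.328,-0.051],[-0.0011,-0.0165,0.0043],0],[[0.292,0.325,-0.061],[-0.0011,-0.0165,0.0043],0],[[0.293,0.323,-0.07],[-0.0011,-0.0165,0.0043],0]]
[[[0.293,0.32,-0.079],[-0.0011,-0.0165,0.0043],0],[[0.293,0.318,-0.089],[-0.0011,-0.0165,0.0043],0],[[0.293,0.315,-0.098],[-0.0011,-0.0165,0.0043],0],[[0.292,0.313,-0.107],[-0.0011,-0.0165,0.0043],0],[[0.291,0.31,-0.117],[-0.0011,-0.0165,0.0043],0]]
```

{"op": "step_arm", "data": {"motion": [[[0.274,0.345,0.012],[-0.0011,-0.0165,0.0043],0],[[0.278,0.343,0.003],[-0.0011,-0.0165,0.0043],0],[[0.281,0.34,-0.006],[-0.0011,-0.0165,0.0043],0],[[0.283,0.338,-0.015],[-0.0011,-0.0165,0.0043],0],[[0.286,0.335,-0.024],[-0.0011,-0.0165,0.0043],0]]}}

```text
t: 4.0
tcp_pos: [0.3868, 0.2961, 0.3006]
eef_rot: [-3.132, -0.333, 0.028]
force: [1.0, -0.8, -4.2]
opening: 0.084
```

{"op": "step_arm", "data": {"motion": [[[0.288,0.333,-0.033],[-0.0011,-0.0165,0.0043],0],[[0.29,0.33,-0.042],[-0.0011,-0.0165,0.0043],0],[[0.291,0.328,-0.051],[-0.0011,-0.0165,0.0043],0],[[0.292,0.325,-0.061],[-0.0011,-0.0165,0.0043],0],[[0.293,0.323,-0.07],[-0.0011,-0.0165,0.0043],0]]}}

```text
t: 4.42
tcp_pos: [0.4252, 0.2446, 0.3195]
eef_rot: [-3.131, -0.142, -0.015]
force: [0.1, 0.1, -5.2]
opening: 0.084
```

Run:
```python
from h import *
s=show(); snap("wrist","w4");snap("side","s4")
crop("s4",200,330,230,340,6,"s4c")
```

```text
t 4.42 tcp [0.4252 0.2446 0.3195] rpy [-3.1307 -0.1423 -0.0149] grasp [0.4478 0.246  0.1621] open mm 7.7 F [ 0.1  0.1 -5.2] T [-0.11  0.23 -0.  ] j [ 0.379  0.343  1.79  -0.058  0.874  0.427]
```

View pics/w4.png

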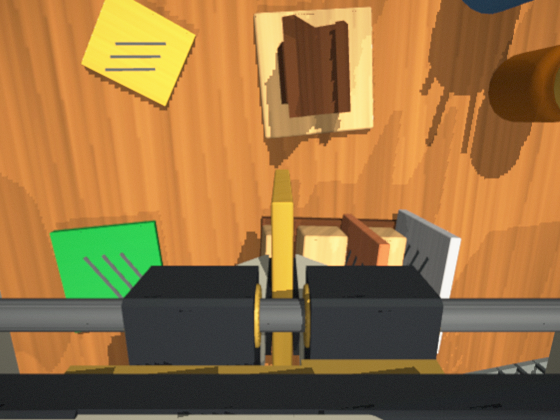

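View pics/s4c.png

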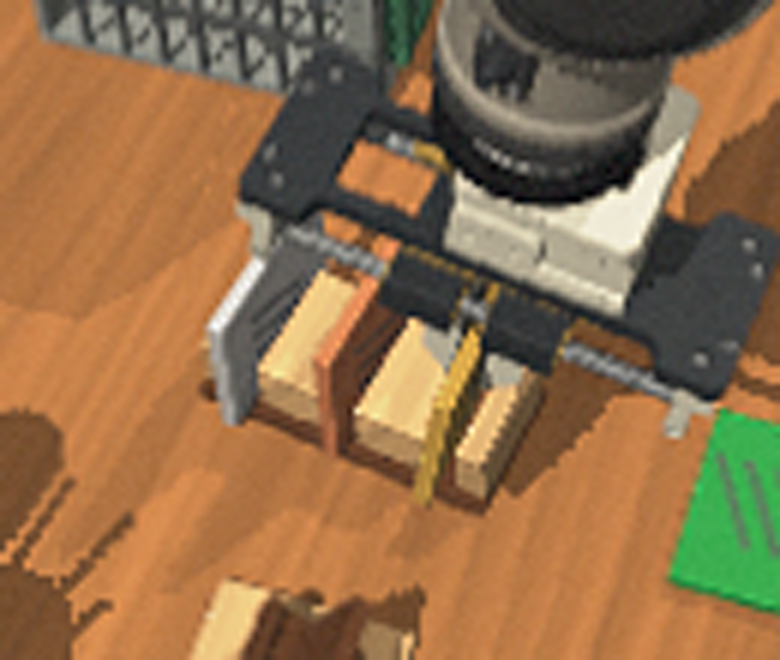

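```bash
cat >> h.py <<'E'
RK=np.array([.5225,.1946,-.0701])
def slotpose(up,dh=0):
    c,sn=np.cos(RK[2]),np.sin(RK[2]); slot=RK[:2]-.05*np.array([c,sn])
    return np.array([slot[0],slot[1],.008+.068+G+up]),Rdown(RK[2])
E
python3 - <<'E'
from h import *
p,R=slotpose(.09);plan(p,R,1,0)
crop("w4",240,480,160,300,3.3,"w4c")
E
```

```text
dist 0.0655 ang 8.9 perrow mm 13.1 deg 1.78
[[[0.316,0.302,0.008],[-0.0014,-0.0138,0.0051],0],[[0.319,0.298,-0.001],[-0.0014,-0.0138,0.0051],0],[[0.322,0.295,-0.009],[-0.0014,-0.0138,0.0051],0],[[0.325,0.291,-0.018],[-0.0014,-0.0138,0.0051],0],[[0.327,0.288,-0.026],[-0.0014,-0.0138,0.0051],0]]
```

View pics/w4c.png

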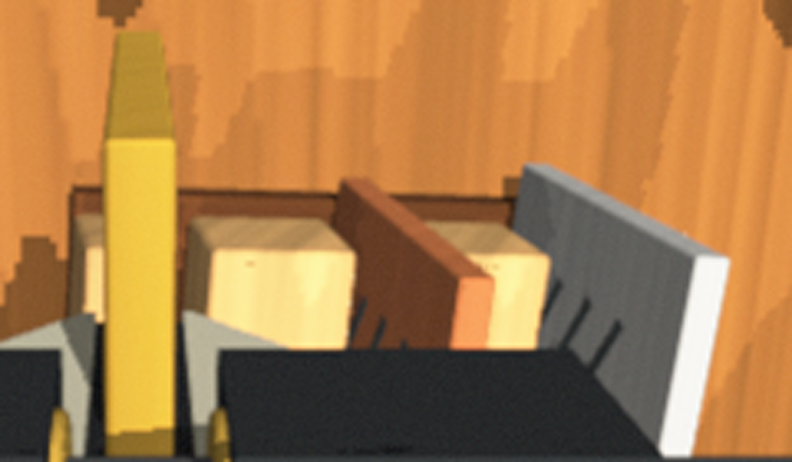

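Run:
```python
from h import *
w=load("w4")
L=[(-.073,.035,.008),(-.043,.03,.038),(-.007,.03,.038),(.043,.03,.038),(-.043,.03,.008)]
uv=cr(240,160,3.3,[(72,190),(213,250),(355,251),(549,253),(188,218)])
fit([(w,L,uv)],RK)
P=[(-.004,.045,.088),(.004,.045,.088),(.046,.045,.088),(.054,.045,.088)]
uv2=cr(240,160,3.3,[(458,278),(493,278),(697,258),(729,259)])
fit([(w,P,uv2)],RK)
fit([(w,L+P,uv+uv2)],RK)
for X,u in zip(L,uv): print(X,onplane(w,u,X[2]).round(4))
```

```text
pose [ 0.523   0.1973 -0.0751] deg -4.3 
res [[0.1, 0.8], [-1.0, -0.1], [0.5, 0.1], [0.7, 0.3], [-0.4, -1.4]]
pose [0.5272 0.1932 0.0168] deg 0.96 
res [[0.1, 0.4], [1.1, -0.6], [-1.4, 0.7], [-0.1, -0.5]]
pose [ 0.5234  0.1971 -0.0659] deg -3.78 
res [[0.1, 1.8], [-0.9, 0.6], [0.6, 0.4], [0.8, 0.0], [-0.3, -0.7], [0.3, -5.6], [1.2, -5.5], [-1.7, 0.7], [-0.5, 0.4]]
(-0.073, 0.035, 0.008) [0.4528 0.2383 0.008 ]
(-0.043, 0.03, 0.038) [0.4832 0.2302 0.038 ]
(-0.007, 0.03, 0.038) [0.5179 0.2278 0.038 ]
(0.043, 0.03, 0.038) [0.5675 0.2242 0.038 ]
(-0.043, 0.03, 0.008) [0.4827 0.2292 0.008 ]
```

{"op": "step_arm", "data": {"motion": [[[0.316,0.302,0.008],[-0.0014,-0.0138,0.0051],0],[[0.319,0.298,-0.001],[-0.0014,-0.0138,0.0051],0],[[0.322,0.295,-0.009],[-0.0014,-0.0138,0.0051],0],[[0.325,0.291,-0.018],[-0.0014,-0.0138,0.0051],0],[[0.327,0.288,-0.026],[-0.0014,-0.0138,0.0051],0]]}}

```text
t: 4.93
tcp_pos: [0.4687, 0.1997, 0.324]
eef_rot: [-3.141, 0.007, -0.065]
force: [-0.2, -0.1, -4.3]
opening: 0.087
```

```bash
sed -i 's/^RK=.*/RK=np.array([.523,.1965,-.072])/' h.py
python3 - <<'E'
from h import *
s=show(); snap("wrist","w5");crop("w5",200,460,130,310,3,"w5c")
p,R=slotpose(.045);plan(p,R,1,0)
E
```

```text
t 4.93 tcp [0.4687 0.1997 0.324 ] rpy [-3.1409  0.0071 -0.0655] grasp [0.4676 0.1999 0.165 ] open mm 8.0 F [-0.2 -0.1 -4.3] T [-0.07  0.05  0.01] j [0.251 0.397 1.683 0.003 1.068 0.315]
dist 0.0442 ang 0.49 perrow mm 8.8 deg 0.1
[[[0.02,-0.013,0.294],[0.0,0.0007,0.0005],0],[[0.019,-0.013,0.294],[0.0,0.0007,0.0005],0],[[0.019,-0.013,0.294],[0.0,0.0007,0.0005],0],[[0.018,-0.013,0.294],[0.0,0.0007,0.0005],0],[[0.018,-0.013,0.294],[0.0,0.0007,0.0005],0]]
```

View pics/w5c.png

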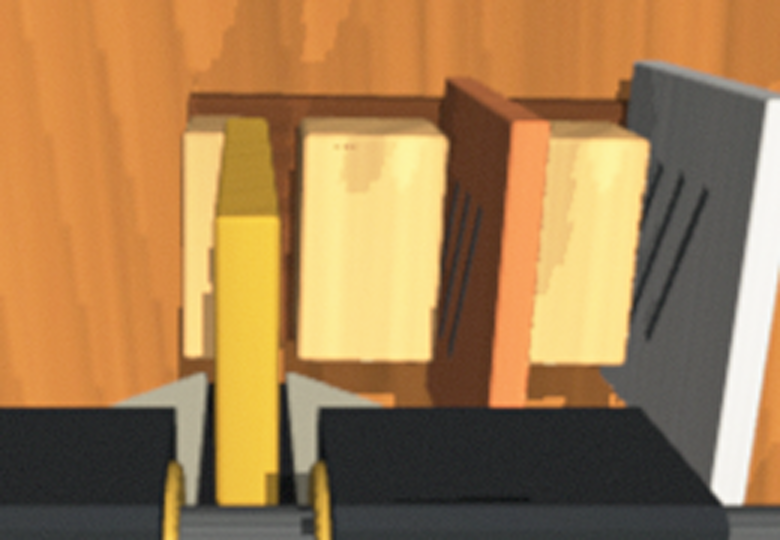

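Run:
```python
from h import *
w=load("w5")
L=[(-.043,.03,.038),(-.007,.03,.038),(-.007,-.03,.038),(-.043,-.03,.038),(.043,.03,.038),(.043,-.03,.038),(-.073,.03,.038),(-.073,-.03,.038),(-.073,.035,.008)]
uv=cr(200,130,3,[(300,137),(447,137),(432,362),(298,360),(650,142),(626,364),(186,131),(184,357),(191,94)])
r=fit([(w,L,uv)],RK)
c,s=np.cos(r[2]),np.sin(r[2]); print("slot",r[0]-.05*c,r[1]-.05*s)
# plate bottom & top by fixed z: grasp z .165 -> top .177, bottom .097
u=cr(200,130,3,[(218,215),(279,215),(228,118),(267,118)])
for q,z in zip(u,(.177,.177,.097,.097)): print(onplane(w,q,z).round(4))
```

```text
pose [ 0.5234  0.1971 -0.0819] deg -4.69 
res [[1.1, -1.3], [0.9, -0.5], [0.7, 0.5], [-0.6, 0.4], [0.9, -1.0], [-0.2, 1.0], [-1.5, -0.0], [-0.8, 0.7], [-0.8, 0.3]]
slot 0.4735395124315843 0.20118768933420497
[0.4673 0.2443 0.177 ]
[0.4746 0.2438 0.177 ]
[0.4666 0.2441 0.097 ]
[0.4741 0.2436 0.097 ]
```

```bash
sed -i 's/^RK=.*/RK=np.array([.5233,.1966,-.077])/' h.py
python3 - <<'E'
from h import *
p,R=slotpose(.045);plan(p,R,1,0)
E
```

```text
dist 0.0442 ang 0.7 perrow mm 8.8 deg 0.14
[[[0.022,-0.015,0.294],[0.0,0.0007,0.0009],0],[[0.021,-0.015,0.294],[0.0,0.0007,0.0009],0],[[0.021,-0.015,0.294],[0.0,0.0007,0.0009],0],[[0.02,-0.015,0.294],[0.0,0.0007,0.0009],0],[[0.02,-0.015,0.294],[0.0,0.0007,0.0009],0]]
```

{"op": "step_arm", "data": {"motion": [[[0.022,-0.015,0.294],[0,0.0007,0.0009],0],[[0.021,-0.015,0.294],[0,0.0007,0.0009],0],[[0.021,-0.015,0.294],[0,0.0007,0.0009],0],[[0.02,-0.015,0.294],[0,0.0007,0.0009],0],[[0.02,-0.015,0.294],[0,0.0007,0.0009],0]]}}

```text
t: 5.4
tcp_pos: [0.4708, 0.203, 0.2762]
eef_rot: [-3.14, -0.005, -0.075]
force: [-0.2, -0.1, -4.3]
opening: 0.084
```

Run:
```python
from h import *
s=show(); snap("wrist","w6");crop("w6",200,460,130,310,3,"w6c")
p,R=slotpose(.015);plan(p,R,1,0)
```

```text
t 5.4 tcp [0.4708 0.203  0.2762] rpy [-3.1401 -0.0053 -0.0747] grasp [0.4717 0.2032 0.1172] open mm 7.7 F [-0.2 -0.1 -4.3] T [-0.05  0.03 -0.06] j [ 0.258  0.462  1.734 -0.     0.941  0.333]
dist 0.0247 ang 0.18 perrow mm 4.9 deg 0.04
[[[0.023,0.015,0.162],[-0.0,-0.0002,0.0002],0],[[0.023,0.015,0.162],[-0.0,-0.0002,0.0002],0],[[0.023,0.015,0.162],[-0.0,-0.0002,0.0002],0],[[0.023,0.015,0.162],[-0.0,-0.0002,0.0002],0],[[0.023,0.015,0.162],[-0.0,-0.0002,0.0002],0]]
```

View pics/w6c.png

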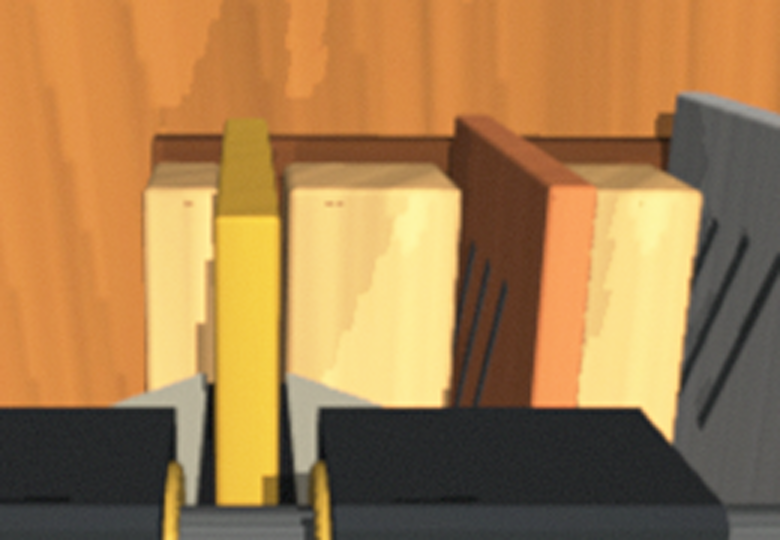

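Run:
```python
from h import *
w=load("w6")
L=[(-.043,.03,.038),(-.007,.03,.038),(.043,.03,.038),(-.073,.03,.038),(-.073,.035,.008)]
uv=cr(200,130,3,[(288,188),(461,188),(701,192),(146,189),(155,136)])
r=fit([(w,L,uv)],RK)
c,s=np.cos(r[2]),np.sin(r[2]); print("slot",r[0]-.05*c,r[1]-.05*s)
u=cr(200,130,3,[(217,214),(280,214),(225,118),(268,118)])
for q,z in zip(u,(.129,.129,.049,.049)):
    X=onplane(w,q,z); d=X[:2]-r[:2]; print(X.round(4),"rack frame",(c*d[0]+s*d[1]).round(4),(-s*d[0]+c*d[1]).round(4))
```

```text
pose [ 0.5231  0.197  -0.0853] deg -4.89 
res [[-0.0, -0.0], [0.7, 0.5], [1.5, -0.1], [-1.5, -0.8], [-0.8, 0.7]]
slot 0.4733025345042104 0.20123217096078
[0.4715 0.2477 0.129 ] rack frame -0.0558 0.0461
[0.479  0.2471 0.129 ] rack frame -0.0482 0.0462
[0.4714 0.2474 0.049 ] rack frame -0.0559 0.0459
[0.4796 0.2468 0.049 ] rack frame -0.0476 0.0459
```

```bash
sed -i 's/^RK=.*/RK=np.array([.5233,.1970,-.08])/' h.py
python3 - <<'E'
from h import *
p,R=slotpose(.020);plan(p,R,1,0)
E
```

```text
dist 0.0197 ang 0.33 perrow mm 3.9 deg 0.07
[[[0.022,0.012,0.129],[-0.0,-0.0002,0.0005],0],[[0.023,0.012,0.129],[-0.0,-0.0002,0.0005],0],[[0.023,0.012,0.129],[-0.0,-0.0002,0.0005],0],[[0.023,0.012,0.129],[-0.0,-0.0002,0.0005],0],[[0.023,0.012,0.129],[-0.0,-0.0002,0.0005],0]]
```

{"op": "step_arm", "data": {"motion": [[[0.055,0.03,0.02],[0,-0.0008,0.0008],0],[[0.04,0.02,0.05],[0,-0.0008,0.0008],0],[[0.015,0.01,0.15],[0,0,0.0005],0],[[0,0,0.2],[0,0,0],0],[[0,0,0.2],[0,0,0],0]]}}

```text
t: 5.87
tcp_pos: [0.4718, 0.2028, 0.2539]
eef_rot: [-3.141, 0.001, -0.076]
force: [-0.1, -0.3, -5.1]
opening: 0.081
```

Run:
```python
from h import *
s=show(); 
p,R=slotpose(.0);plan(p,R,1,0)
```

```text
t 5.87 tcp [0.4718 0.2028 0.2539] rpy [-3.1409e+00  9.0000e-04 -7.5900e-02] grasp [0.4717 0.2029 0.0949] open mm 7.5 F [-0.1 -0.3 -5.1] T [-0.08  0.01 -0.03] j [2.560e-01 4.960e-01 1.751e+00 1.000e-03 8.940e-01 3.310e-01]
dist 0.0191 ang 0.24 perrow mm 3.8 deg 0.05
[[[0.012,0.011,0.126],[-0.0001,0.0001,0.0004],0],[[0.012,0.011,0.126],[-0.0001,0.0001,0.0004],0],[[0.012,0.011,0.126],[-0.0001,0.0001,0.0004],0],[[0.012,0.011,0.126],[-0.0001,0.0001,0.0004],0],[[0.012,0.011,0.126],[-0.0001,0.0001,0.0004],0]]
```

{"op": "step_arm", "data": {"motion": [[[0.03,0.02,0.1],[0,0,0.0004],0],[[0.02,0.02,0.12],[0,0,0.0004],0],[[0.02,0.02,0.12],[0,0,0.0004],0],[[0.01,0.01,0.1],[0,0,0.0004],0],[[0,0,0.05],[0,0,0],0]]}}

```text
t: 6.28
tcp_pos: [0.4741, 0.2001, 0.2367]
eef_rot: [-3.141, 0.002, -0.08]
force: [0.4, -0.5, -5.0]
opening: 0.083
```

Run:
```python
from h import *
s=show(); 
p,R=slotpose(.0);plan(p,R,1,0)
```

```text
t 6.28 tcp [0.4741 0.2001 0.2367] rpy [-3.1412e+00  1.6000e-03 -7.9900e-02] grasp [0.4739 0.2002 0.0777] open mm 7.6 F [ 0.4 -0.5 -5. ] T [-0.12  0.04 -0.  ] j [2.500e-01 5.240e-01 1.763e+00 1.000e-03 8.560e-01 3.290e-01]
dist 0.002 ang 0.1 perrow mm 0.4 deg 0.02
[[[-0.005,-0.006,0.011],[-0.0,0.0002,0.0],0],[[-0.005,-0.006,0.011],[-0.0,0.0002,0.0],0],[[-0.005,-0.006,0.011],[-0.0,0.0002,0.0],0],[[-0.005,-0.006,0.011],[-0.0,0.0002,0.0],0],[[-0.005,-0.006,0.011],[-0.0,0.0002,0.0],0]]
```

{"op": "step_arm", "data": {"motion": [[[0,0,0.04],[0,0,0],0],[[0,0,0.04],[0,0,0],0],[[0,0,0.04],[0,0,0],0],[[0,0,0.02],[0,0,0],0],[[0,0,0],[0,0,0],0]]}}

```text
t: 6.7
tcp_pos: [0.4744, 0.2, 0.2326]
eef_rot: [-3.141, 0.001, -0.08]
force: [0.3, 0.9, -3.6]
opening: 0.086
```

{"op": "step_arm", "data": {"motion": [[[0,0,0.03],[0,0,0],0],[[0,0,0.03],[0,0,0],0],[[0,0,0.0],[0,0,0],0],[[0,0,0],[0,0,0],0],[[0,0,0],[0,0,0],0]]}}

```text
t: 7.12
tcp_pos: [0.4744, 0.2, 0.2327]
eef_rot: [-3.14, -0.001, -0.08]
force: [0.8, -1.0, -3.8]
opening: 0.082
```

{"op": "step_arm", "data": {"motion": [[[0,0,0],[0,0,0],12],[[0,0,0],[0,0,0],18],[[0,0,0],[0,0,0],24],[[0,0,0],[0,0,0],26],[[0,0,0],[0,0,0],26]]}}

```text
t: 7.53
tcp_pos: [0.4755, 0.2004, 0.2339]
eef_rot: [-3.139, -0.005, -0.08]
force: [0.9, 0.1, -0.4]
opening: 0.274
```

Run:
```python
from h import *
s=show(); snap("wrist","w7");crop("w7",200,460,130,310,3,"w7c");snap("side","s7");crop("s7",200,330,230,340,6,"s7c")
```

```text
t 7.53 tcp [0.4755 0.2004 0.2339] rpy [-3.1389 -0.0054 -0.08  ] grasp [0.4764 0.2007 0.0749] open mm 25.2 F [ 0.9  0.1 -0.4] T [-0.06  0.09 -0.01] j [2.500e-01 5.290e-01 1.764e+00 1.000e-03 8.420e-01 3.290e-01]
```

View pics/w7c.png

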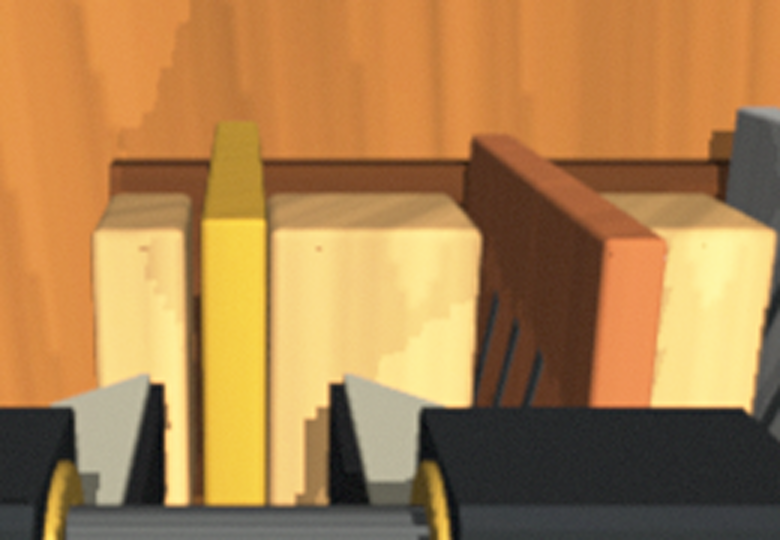

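View pics/s7c.png

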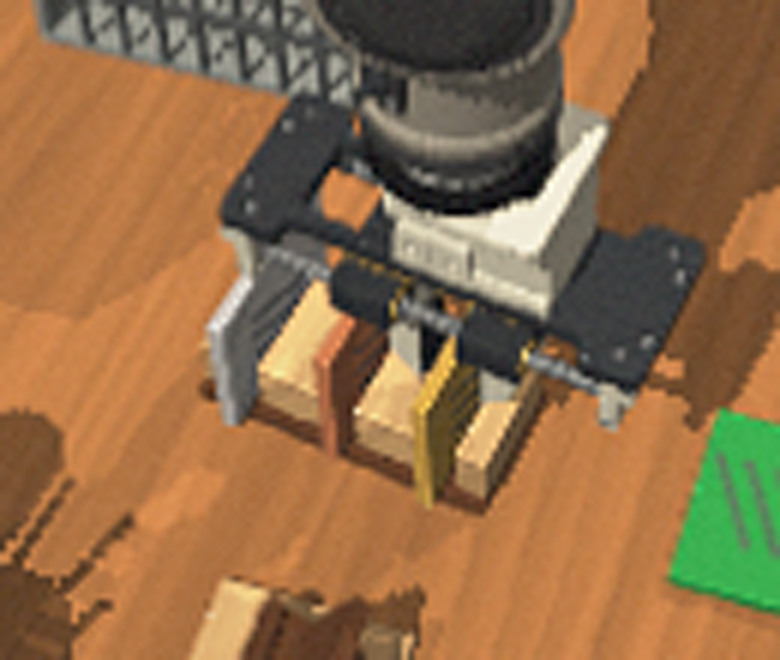

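{"op": "step_arm", "data": {"motion": [[[0,0,-0.3],[0,0,0],26],[[0,0,-0.8],[0,0,0],26],[[0,0,-1],[0,0,0],26],[[0,0,-1],[0,0,0],26],[[0,0,-1],[0,0,0],70]]}}

```text
t: 8.05
tcp_pos: [0.4733, 0.1996, 0.3569]
eef_rot: [3.139, 0.009, -0.08]
force: [1.1, 0.5, -0.3]
opening: 0.319
```

Run:
```python
from h import *
s=show(); snap("wrist","w8");snap("side","s8");crop("s8",200,330,230,340,6,"s8c")
```

```text
t 8.05 tcp [0.4733 0.1996 0.3569] rpy [ 3.1392  0.0094 -0.0802] grasp [0.4718 0.1993 0.1979] open mm 29.2 F [ 1.1  0.5 -0.3] T [-0.13  0.01  0.03] j [2.500e-01 3.680e-01 1.626e+00 1.000e-03 1.157e+00 3.290e-01]
```

View pics/w8.png

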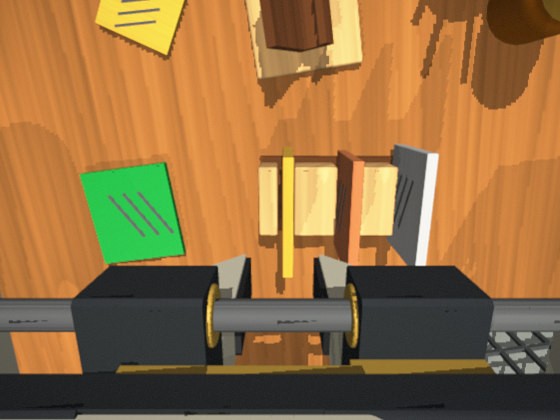

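View pics/s8c.png

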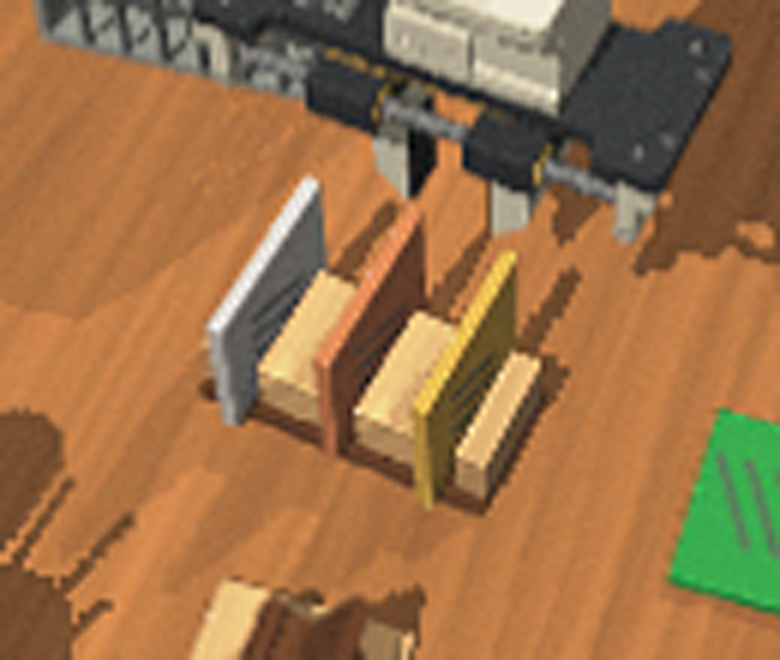

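Run:
```python
from h import *
w=load("w8");print("cam",-w["R"].T@w["t"], "fwd",w["R"][2])
plan(np.array([.50,-.07,.42]),Rdown(-1.4886),3,70)
```

```text
cam [0.47905283 0.27443149 0.33714487] fwd [-0.03042763 -0.27730707 -0.96029941]
dist 0.2775 ang 80.7 perrow mm 18.5 deg 5.38
[[[0.104,0.593,-0.132],[-0.0001,-0.0,0.0448],70],[[0.16,0.581,-0.132],[-0.0001,-0.0,0.0448],70],[[0.213,0.563,-0.132],[-0.0001,-0.0,0.0448],70],[[0.265,0.541,-0.132],[-0.0001,-0.0,0.0448],70],[[0.315,0.514,-0.132],[-0.0001,-0.0,0.0448],70]]
[[[0.362,0.482,-0.132],[-0.0001,-0.0,0.0448],70],[[0.405,0.446,-0.132],[-0.0001,-0.0,0.0448],70],[[0.445,0.406,-0.132],[-0.0001,-0.0,0.0448],70],[[0.481,0.362,-0.132],[-0.0001,-0.0,0.0448],70],[[0.513,0.316,-0.131],[-0.0001,-0.0,0.0448],70]]
[[[0.541,0.266,-0.131],[-0.0001,-0.0,0.0448],70],[[0.563,0.214,-0.131],[-0.0001,-0.0,0.0448],70],[[0.581,0.161,-0.131],[-0.0001,-0.0,0.0448],70],[[0.593,0.106,-0.131],[-0.0001,-0.0,0.0448],70],[[0.601,0.05,-0.131],[-0.0001,-0.0,0.0448],70]]
```

Run:
```python
from h import *
plan(np.array([.54,-.08,.43]),Rdown(-1.4886),3,70)
```

```text
dist 0.2957 ang 80.7 perrow mm 19.7 deg 5.38
[[[0.195,0.608,-0.154],[-0.0001,-0.0,0.0448],70],[[0.251,0.587,-0.154],[-0.0001,-0.0,0.0448],70],[[0.305,0.561,-0.154],[-0.0001,-0.0,0.0448],70],[[0.356,0.53,-0.154],[-0.0001,-0.0,0.0448],70],[[0.404,0.495,-0.154],[-0.0001,-0.0,0.0448],70]]
[[[0.449,0.454,-0.154],[-0.0001,-0.0,0.0448],70],[[0.49,0.41,-0.154],[-0.0001,-0.0,0.0448],70],[[0.526,0.363,-0.154],[-0.0001,-0.0,0.0448],70],[[0.558,0.312,-0.154],[-0.0001,-0.0,0.0448],70],[[0.584,0.258,-0.154],[-0.0001,-0.0,0.0448],70]]
[[[0.606,0.202,-0.154],[-0.0001,-0.0,0.0448],70],[[0.622,0.145,-0.154],[-0.0001,-0.0,0.0448],70],[[0.633,0.086,-0.154],[-0.0001,-0.0,0.0448],70],[[0.638,0.026,-0.154],[-0.0001,-0.0,0.0448],70],[[0.638,-0.034,-0.154],[-0.0001,-0.0,0.0448],70]]
```

{"op": "step_arm", "data": {"motion": [[[0.195,0.608,-0.154],[0,0,0.0448],70],[[0.251,0.587,-0.154],[0,0,0.0448],70],[[0.305,0.561,-0.154],[0,0,0.0448],70],[[0.356,0.53,-0.154],[0,0,0.0448],70],[[0.404,0.495,-0.154],[0,0,0.0448],70]]}}

```text
t: 8.57
tcp_pos: [0.4945, 0.1064, 0.3865]
eef_rot: [-3.137, -0.001, -0.561]
force: [0.0, -0.5, 0.4]
opening: 0.739
```

{"op": "step_arm", "data": {"motion": [[[0.449,0.454,-0.154],[0,0,0.0448],70],[[0.49,0.41,-0.154],[0,0,0.0448],70],[[0.526,0.363,-0.154],[0,0,0.0448],70],[[0.558,0.312,-0.154],[0,0,0.0448],70],[[0.584,0.258,-0.154],[0,0,0.0448],70]]}}

```text
t: 8.98
tcp_pos: [0.5137, 0.008, 0.4101]
eef_rot: [-3.139, 0.002, -1.054]
force: [0.5, 0.4, -0.2]
opening: 0.767
```

{"op": "step_arm", "data": {"motion": [[[0.606,0.202,-0.154],[0,0,0.0448],70],[[0.622,0.145,-0.154],[0,0,0.0448],70],[[0.633,0.086,-0.154],[0,0,0.0448],70],[[0.6,0.026,-0.1],[0,0,0.04],70],[[0.3,0,0],[0,0,0.02],70]]}}

```text
t: 9.4
tcp_pos: [0.5285, -0.081, 0.4278]
eef_rot: [-3.141, 0.003, -1.487]
force: [0.0, 0.3, 0.1]
opening: 0.762
```

Run:
```python
from h import *
s=show(); c=snap("wrist","w9"); print("cam",-c["R"].T@c["t"]); s=show()
```

```text
t 9.4 tcp [ 0.5285 -0.081   0.4278] rpy [-3.1412e+00  2.6000e-03 -1.4869e+00] grasp [ 0.5286 -0.0806  0.2688] open mm 70.0 F [0.  0.3 0.1] T [-0.08  0.16 -0.03] j [-0.296  0.343  1.458  0.003  1.342  1.19 ]
cam [ 0.60254328 -0.07383819  0.40822846]
t 9.45 tcp [ 0.5286 -0.0819  0.4274] rpy [-3.1416e+00  2.1000e-03 -1.4887e+00] grasp [ 0.5286 -0.0815  0.2684] open mm 69.9 F [ 0.3 -1.6 -0.4] T [-0.14  0.18 -0.04] j [-0.297  0.344  1.458  0.002  1.341  1.191]
```

View pics/w9.png

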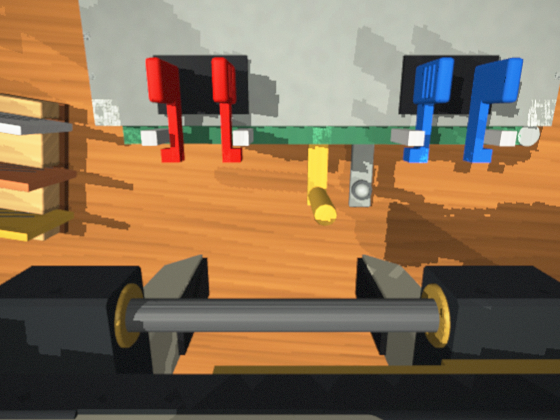

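Run:
```python
from h import *
crop("w9",130,290,40,240,3.5,"w9a");crop("w9",290,550,40,220,3,"w9b")
```

```text
(no output)
```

View pics/w9a.png

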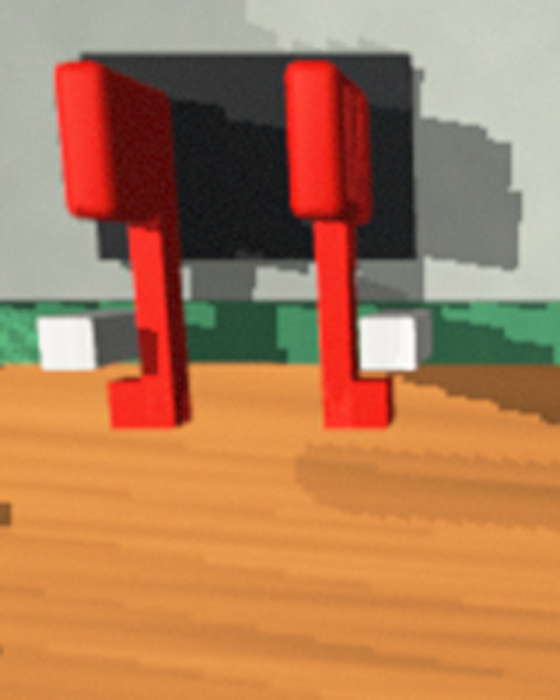

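View pics/w9b.png

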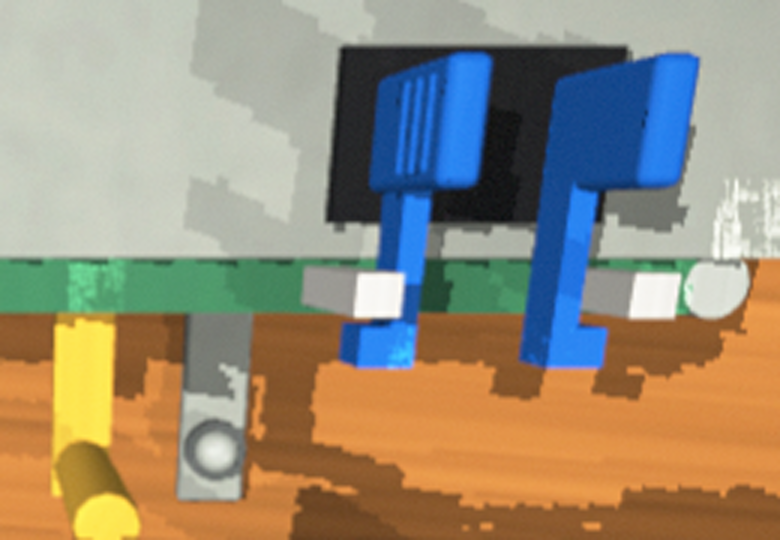

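Run:
```python
from h import *
w=load("w9")
rt=cr(130,40,3.5,[(86,140),(314,140)]); bt=cr(290,40,3,[(461,120),(668,121)])
R=[onplane(w,u,.21) for u in rt];B=[onplane(w,u,.21) for u in bt]
print("red",np.round(R,4),np.mean(R,0).round(4),np.linalg.norm(R[0]-R[1]).round(4))
print("blue",np.round(B,4),np.mean(B,0).round(4),np.linalg.norm(B[0]-B[1]).round(4))
d=np.mean(R,0)-np.mean(B,0); print("sep",np.linalg.norm(d),"yaw",np.arctan2(-d[0],d[1]))
P=onplane(w,cr(290,40,3,[(106,515)])[0],.2);H=onplane(w,cr(290,40,3,[(716,290)])[0],.165)
print("post",P.round(4),"hinge",H.round(4),"radius",np.linalg.norm((P-H)[:2]))
```

```text
red [[ 0.6137 -0.0069  0.21  ]
 [ 0.6165 -0.0403  0.21  ]] [ 0.6151 -0.0236  0.21  ] 0.0334
blue [[ 0.6261 -0.1547  0.21  ]
 [ 0.6289 -0.19    0.21  ]] [ 0.6275 -0.1724  0.21  ] 0.0354
sep 0.14929905336410867 yaw 0.08349509052805354
post [ 0.549  -0.1038  0.2   ] hinge [ 0.6018 -0.2358  0.165 ] radius 0.14213382507571848
```

```bash
cat >> h.py <<'E'
CY=.083
RED=np.array([.6151,-.0237,.202]);BLUE=np.array([.6275,-.1724,.202]);HINGE=np.array([.6018,-.2358]);POST=np.array([.549,-.1038])
def at(pt,up): R=Rdown(CY-np.pi/2); return np.array(pt)+[0,0,up+G],R
E
python3 - <<'E'
from h import *
p,R=at(RED,.05);plan(p,R,1,70)
E
```

```text
dist 0.1055 ang 0.13 perrow mm 21.1 deg 0.03
[[[-0.339,-0.607,0.11],[-0.0,0.0002,-0.0001],70],[[-0.339,-0.607,0.11],[-0.0,0.0002,-0.0001],70],[[-0.339,-0.607,0.11],[-0.0,0.0002,-0.0001],70],[[-0.339,-0.607,0.11],[-0.0,0.0002,-0.0001],70],[[-0.339,-0.607,0.11],[-0.0,0.0002,-0.0001],70]]
```

{"op": "step_arm", "data": {"motion": [[[-0.339,-0.607,0],[0,0,0],70],[[-0.339,-0.607,0.05],[0,0,0],70],[[-0.339,-0.607,0.1],[0,0,0],70],[[-0.339,-0.607,0.15],[0,0,0],70],[[-0.25,-0.45,0.15],[0,0,0],70]]}}

```text
t: 9.87
tcp_pos: [0.6109, -0.0266, 0.4141]
eef_rot: [3.14, 0.002, -1.49]
force: [-0.2, -0.7, -0.7]
opening: 0.762
```

Run:
```python
from h import *
show(); snap("wrist","w10")
p,R=at(RED,.0);plan(p,R,2,66)
```

```text
t 9.87 tcp [ 0.6109 -0.0266  0.4141] rpy [ 3.1399e+00  2.4000e-03 -1.4898e+00] grasp [ 0.6106 -0.0262  0.2551] open mm 70.0 F [-0.2 -0.7 -0.7] T [0.   0.21 0.03] j [-0.169  0.498  1.252  0.002  1.394  1.32 ]
dist 0.0518 ang 0.25 perrow mm 5.2 deg 0.03
[[[-0.003,-0.011,0.172],[0.0001,0.0002,-0.0],66],[[-0.003,-0.011,0.172],[0.0001,0.0002,-0.0],66],[[-0.003,-0.011,0.172],[0.0001,0.0002,-0.0],66],[[-0.004,-0.011,0.172],[0.0001,0.0002,-0.0],66],[[-0.004,-0.01,0.172],[0.0001,0.0002,-0.0],66]]
[[[-0.004,-0.01,0.172],[0.0001,0.0002,-0.0],66],[[-0.004,-0.01,0.172],[0.0001,0.0002,-0.0],66],[[-0.004,-0.01,0.172],[0.0001,0.0002,-0.0],66],[[-0.004,-0.01,0.172],[0.0001,0.0002,-0.0],66],[[-0.004,-0.01,0.172],[0.0001,0.0002,-0.0],66]]
```

View pics/w10.png

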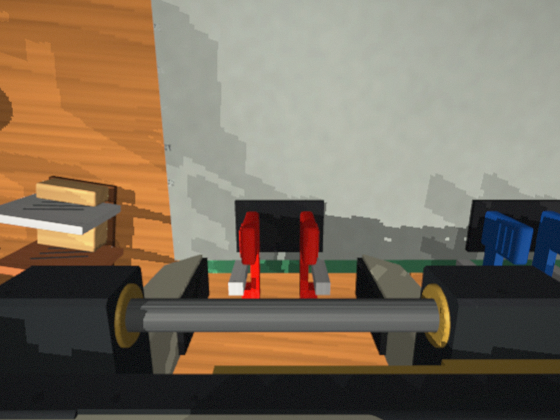

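{"op": "step_arm", "data": {"motion": [[[-0.02,-0.06,0.3],[0,0,0],66],[[-0.02,-0.05,0.4],[0,0,0],66],[[-0.01,-0.03,0.4],[0,0,0],66],[[0,0,0.35],[0,0,0],66],[[0,0,0.15],[0,0,0],66]]}}

```text
t: 10.33
tcp_pos: [0.6146, -0.0208, 0.3605]
eef_rot: [3.137, 0.004, -1.481]
force: [-0.6, 0.0, -0.2]
opening: 0.718
```

Run:
```python
from h import *
show()
p,R=at(RED,.0);plan(p,R,1,66)
```

```text
t 10.33 tcp [ 0.6146 -0.0208  0.3605] rpy [ 3.1366  0.0043 -1.4808] grasp [ 0.6138 -0.0202  0.2015] open mm 65.9 F [-0.6  0.  -0.2] T [-0.05  0.14 -0.02] j [-0.159  0.543  1.325  0.003  1.279  1.321]
dist 0.0029 ang 0.55 perrow mm 0.6 deg 0.11
[[[0.019,-0.001,-0.004],[0.0005,0.0004,0.0007],66],[[0.019,-0.001,-0.004],[0.0005,0.0004,0.0007],66],[[0.019,-0.002,-0.004],[0.0005,0.0004,0.0007],66],[[0.019,-0.002,-0.004],[0.0005,0.0004,0.0007],66],[[0.019,-0.002,-0.003],[0.0005,0.0004,0.0007],66]]
```

{"op": "step_arm", "data": {"motion": [[[0.06,0,0],[0.001,0.001,0.001],60],[[0.04,0,0],[0.001,0.001,0.001],55],[[0.02,0,0],[0,0,0.0005],50],[[0,0,0],[0,0,0],48],[[0,0,0],[0,0,0],48]], "grip_force": 30}}

```text
t: 10.75
tcp_pos: [0.6136, -0.0253, 0.3603]
eef_rot: [3.139, -0.0, -1.486]
force: [-0.2, -0.5, -0.1]
opening: 0.529
```

Run:
```python
from h import *
show()
p,R=at(RED,.0);plan(p,R,1,66)
```

```text
t 10.75 tcp [ 0.6136 -0.0253  0.3603] rpy [ 3.1393 -0.     -1.4861] grasp [ 0.6132 -0.0254  0.2013] open mm 48.6 F [-0.2 -0.5 -0.1] T [-0.06  0.2   0.01] j [-1.660e-01  5.410e-01  1.329e+00 -1.000e-03  1.273e+00  1.320e+00]
dist 0.0024 ang 0.16 perrow mm 0.5 deg 0.03
[[[-0.01,-0.011,-0.005],[0.0002,-0.0,0.0002],66],[[-0.01,-0.011,-0.005],[0.0002,-0.0,0.0002],66],[[-0.01,-0.011,-0.005],[0.0002,-0.0,0.0002],66],[[-0.01,-0.011,-0.005],[0.0002,-0.0,0.0002],66],[[-0.01,-0.011,-0.005],[0.0002,-0.0,0.0002],66]]
```

{"op": "step_arm", "data": {"motion": [[[-0.04,-0.03,0],[0,0,0],40],[[-0.01,-0.02,0],[0,0,0],32],[[0,0,0],[0,0,0],24],[[0,0,0],[0,0,0],18],[[0,0,0],[0,0,0],16]]}}

```text
t: 11.17
tcp_pos: [0.6149, -0.0237, 0.3613]
eef_rot: [3.14, -0.001, -1.486]
force: [-1.2, -11.9, 2.6]
opening: 0.215
```

{"op": "step_arm", "data": {"motion": [[[0,0,0],[0,0,0],16],[[0,0,0],[0,0,0],16],[[0,0,0],[0,0,0],16],[[0,0,0],[0,0,0],16],[[0,0,0],[0,0,0],16]]}}

```text
t: 11.58
tcp_pos: [0.6149, -0.0238, 0.3614]
eef_rot: [3.14, -0.001, -1.486]
force: [-0.5, -0.4, 0.2]
opening: 0.204
```

Run:
```python
from h import *
show();snap("wrist","w11");snap("scene","c11"); crop("w11",180,380,180,310,4,"w11c");crop("c11",220,360,160,310,4,"c11c")
```

```text
t 11.58 tcp [ 0.6149 -0.0238  0.3614] rpy [ 3.1400e+00 -9.0000e-04 -1.4861e+00] grasp [ 0.6146 -0.0239  0.2024] open mm 18.8 F [-0.5 -0.4  0.2] T [-0.11  0.24  0.05] j [-1.630e-01  5.420e-01  1.324e+00 -1.000e-03  1.277e+00  1.324e+00]
```

View pics/w11c.png

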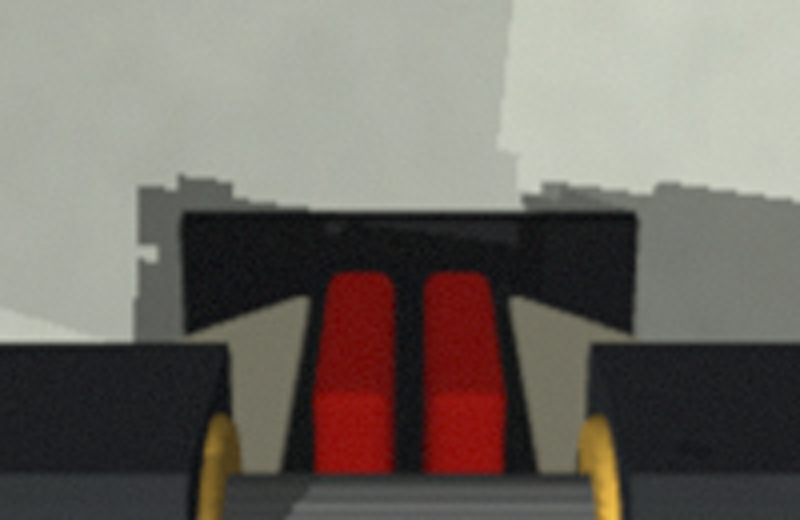

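{"op": "step_arm", "data": {"motion": [[[0,0,0],[0,0,0],40],[[0,0,0],[0,0,0],66],[[0,0,-0.2],[0,0,0],66],[[0,0,-0.6],[0,0,0],66],[[0,0,-0.8],[0,0,0],66]]}}

```text
t: 12.1
tcp_pos: [0.6146, -0.0235, 0.406]
eef_rot: [3.131, 0.002, -1.486]
force: [0.1, 0.6, 0.2]
opening: 0.519
```

Run:
```python
from h import *
show();snap("wrist","w12")
p,R=at(BLUE,.05);plan(p,R,2,66)
```

```text
t 12.1 tcp [ 0.6146 -0.0235  0.406 ] rpy [ 3.1307e+00  1.9000e-03 -1.4861e+00] grasp [ 0.6129 -0.0234  0.247 ] open mm 47.7 F [0.1 0.6 0.2] T [-0.01  0.15  0.04] j [-1.630e-01  5.120e-01  1.251e+00 -1.000e-03  1.390e+00  1.324e+00]
dist 0.1494 ang 0.14 perrow mm 14.9 deg 0.01
[[[0.498,0.001,0.004],[0.0001,-0.0,0.0001],66],[[0.498,0.001,0.004],[0.0001,-0.0,0.0001],66],[[0.498,0.001,0.004],[0.0001,-0.0,0.0001],66],[[0.498,0.001,0.004],[0.0001,-0.0,0.0001],66],[[0.498,0.001,0.004],[0.0001,-0.0,0.0001],66]]
[[[0.498,0.001,0.004],[0.0001,-0.0,0.0001],66],[[0.498,0.001,0.004],[0.0001,-0.0,0.0001],66],[[0.498,0.001,0.004],[0.0001,-0.0,0.0001],66],[[0.498,0.0,0.004],[0.0001,-0.0,0.0001],66],[[0.498,0.0,0.004],[0.0001,-0.0,0.0001],66]]
```

View pics/w12.png

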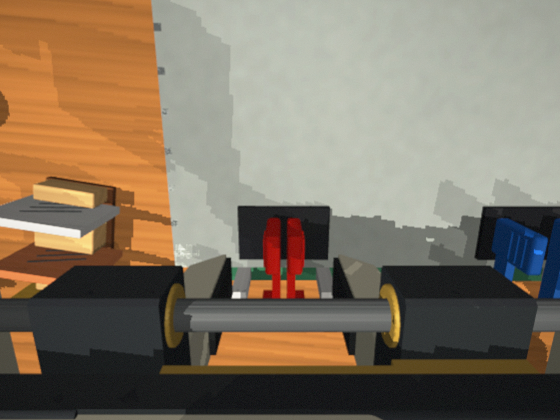

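Red is in (tabs together at px 265–303). On to blue.

{"op": "step_arm", "data": {"motion": [[[0.5,0,0],[0,0,0],66],[[0.7,0,0],[0,0,0],66],[[0.8,0,0],[0,0,0],66],[[0.8,0,0],[0,0,0],66],[[0.8,0,0],[0,0,0],66]]}}

```text
t: 12.57
tcp_pos: [0.6251, -0.1325, 0.4172]
eef_rot: [-3.134, -0.002, -1.478]
force: [0.3, 0.0, -0.0]
opening: 0.719
```

Run:
```python
from h import *
show()
p,R=at(BLUE,.05);plan(p,R,1,66)
```

```text
t 12.57 tcp [ 0.6251 -0.1325  0.4172] rpy [-3.1340e+00 -2.4000e-03 -1.4776e+00] grasp [ 0.6263 -0.1328  0.2582] open mm 66.0 F [ 0.3  0.  -0. ] T [-0.05  0.19 -0.04] j [-3.290e-01  5.480e-01  1.160e+00  1.000e-03  1.426e+00  1.148e+00]
dist 0.0404 ang 0.74 perrow mm 8.1 deg 0.15
[[[0.266,0.009,0.042],[-0.0007,-0.0002,0.001],66],[[0.266,0.008,0.042],[-0.0007,-0.0002,0.001],66],[[0.266,0.008,0.042],[-0.0007,-0.0002,0.001],66],[[0.266,0.007,0.041],[-0.0007,-0.0002,0.001],66],[[0.266,0.007,0.041],[-0.0007,-0.0002,0.001],66]]
```

{"op": "step_arm", "data": {"motion": [[[0.3,0.01,0.02],[-0.001,0,0.001],66],[[0.3,0.01,0.02],[-0.001,0,0.001],66],[[0.3,0.01,0.02],[-0.001,0,0.001],66],[[0.25,0.01,0.02],[0,0,0.001],66],[[0.1,0,0],[0,0,0.001],66]]}}

```text
t: 12.98
tcp_pos: [0.6267, -0.1781, 0.4134]
eef_rot: [3.141, -0.003, -1.494]
force: [-1.0, -1.3, 0.5]
opening: 0.718
```

Run:
```python
from h import *
show();snap("wrist","w13")
p,R=at(BLUE,.0);plan(p,R,1,66)
```

```text
t 12.98 tcp [ 0.6267 -0.1781  0.4134] rpy [ 3.1411e+00 -3.1000e-03 -1.4942e+00] grasp [ 0.6267 -0.1786  0.2544] open mm 65.9 F [-1.  -1.3  0.5] T [0.01 0.18 0.03] j [-0.394  0.577  1.119 -0.003  1.444  1.101]
dist 0.0527 ang 0.42 perrow mm 10.5 deg 0.08
[[[-0.039,-0.008,0.349],[0.0,-0.0003,-0.0006],66],[[-0.039,-0.008,0.349],[0.0,-0.0003,-0.0006],66],[[-0.039,-0.008,0.349],[0.0,-0.0003,-0.0006],66],[[-0.039,-0.008,0.349],[0.0,-0.0003,-0.0006],66],[[-0.038,-0.008,0.349],[0.0,-0.0003,-0.0006],66]]
```

View pics/w13.png

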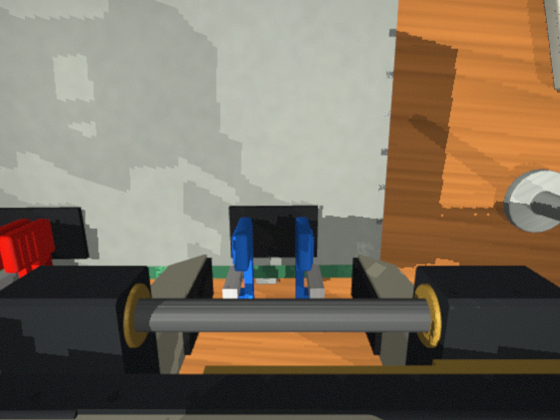

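{"op": "step_arm", "data": {"motion": [[[-0.08,-0.01,0.2],[0,0,-0.001],66],[[-0.06,-0.01,0.4],[0,0,-0.001],66],[[-0.04,-0.01,0.4],[0,0,-0.001],66],[[-0.01,-0.01,0.4],[0,0,0],62],[[0,0,0.2],[0,0,0],58]]}}

```text
t: 13.45
tcp_pos: [0.628, -0.1683, 0.3646]
eef_rot: [-3.138, -0.004, -1.484]
force: [-0.3, -0.9, 0.3]
opening: 0.649
```

Run:
```python
from h import *
show()
p,R=at(BLUE,.0);plan(p,R,1,66)
```

```text
t 13.45 tcp [ 0.628  -0.1683  0.3646] rpy [-3.138  -0.0035 -1.4836] grasp [ 0.6287 -0.1688  0.2056] open mm 59.5 F [-0.3 -0.9  0.3] T [-0.02  0.26  0.04] j [-0.379  0.603  1.206 -0.002  1.327  1.105]
dist 0.0055 ang 0.38 perrow mm 1.1 deg 0.08
[[[0.027,0.006,0.024],[-0.0003,-0.0003,0.0004],66],[[0.027,0.006,0.024],[-0.0003,-0.0003,0.0004],66],[[0.027,0.006,0.024],[-0.0003,-0.0003,0.0004],66],[[0.027,0.006,0.024],[-0.0003,-0.0003,0.0004],66],[[0.027,0.006,0.024],[-0.0003,-0.0003,0.0004],66]]
```

{"op": "step_arm", "data": {"motion": [[[0.06,0.01,0.05],[0,0,0.0005],56],[[0.03,0.01,0.04],[0,0,0.0005],52],[[0.02,0,0.02],[0,0,0],48],[[0,0,0],[0,0,0],48],[[0,0,0],[0,0,0],48]]}}

```text
t: 13.87
tcp_pos: [0.6278, -0.1703, 0.3602]
eef_rot: [-3.14, -0.004, -1.483]
force: [0.2, 0.1, 0.6]
opening: 0.529
```

Run:
```python
from h import *
show()
p,R=at(BLUE,.0);plan(p,R,1,66)
```

```text
t 13.87 tcp [ 0.6278 -0.1703  0.3602] rpy [-3.1399 -0.0041 -1.4833] grasp [ 0.6281 -0.171   0.2012] open mm 48.6 F [0.2 0.1 0.6] T [-0.04  0.15  0.02] j [-0.382  0.608  1.211 -0.003  1.319  1.102]
dist 0.0022 ang 0.36 perrow mm 0.4 deg 0.07
[[[0.014,0.003,-0.005],[-0.0002,-0.0004,0.0004],66],[[0.014,0.003,-0.005],[-0.0002,-0.0004,0.0004],66],[[0.014,0.003,-0.005],[-0.0002,-0.0004,0.0004],66],[[0.014,0.003,-0.005],[-0.0002,-0.0004,0.0004],66],[[0.014,0.003,-0.005],[-0.0002,-0.0004,0.0004],66]]
```

{"op": "step_arm", "data": {"motion": [[[0.05,0,0],[0,0,0],40],[[0,0,0],[0,0,0],32],[[0,0,0],[0,0,0],24],[[0,0,0],[0,0,0],16],[[0,0,0],[0,0,0],16]]}}

```text
t: 14.28
tcp_pos: [0.628, -0.1724, 0.3609]
eef_rot: [-3.139, -0.005, -1.484]
force: [0.1, -10.6, -6.8]
opening: 0.215
```

{"op": "step_arm", "data": {"motion": [[[0,0,0],[0,0,0],16],[[0,0,0],[0,0,0],16],[[0,0,0],[0,0,0],16],[[0,0,0],[0,0,0],16],[[0,0,0],[0,0,0],30]]}}

```text
t: 14.7
tcp_pos: [0.6279, -0.1725, 0.3609]
eef_rot: [-3.139, -0.004, -1.484]
force: [0.7, -0.3, 1.0]
opening: 0.245
```

{"op": "step_arm", "data": {"motion": [[[0,0,0],[0,0,0],50],[[0,0,0],[0,0,0],50],[[0,0,-0.2],[0,0,0],50],[[0,0,-0.6],[0,0,0],50],[[0,0,-1],[0,0,0],50]]}}

```text
t: 15.12
tcp_pos: [0.6273, -0.1713, 0.4111]
eef_rot: [3.135, 0.002, -1.483]
force: [0.5, -0.2, -0.3]
opening: 0.539
```

Run:
```python
from h import *
show();snap("wrist","w14")
```

```text
t 15.12 tcp [ 0.6273 -0.1713  0.4111] rpy [ 3.1346e+00  1.8000e-03 -1.4834e+00] grasp [ 0.6262 -0.1711  0.2521] open mm 49.4 F [ 0.5 -0.2 -0.3] T [-0.08  0.15  0.03] j [-0.384  0.578  1.124 -0.002  1.447  1.1  ]
```

View pics/w14.png

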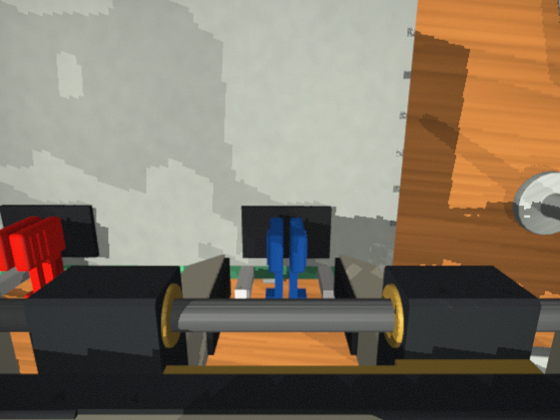

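Run:
```python
from h import *
plan(np.array([*POST,.185+.065+G]),Rdown(-2.0),2,50)
w=load("w14");print("mandrel",onplane(w,(545,203),.01))
```

```text
dist 0.1044 ang 29.61 perrow mm 10.4 deg 2.96
[[[-0.248,0.242,0.034],[-0.0002,-0.0001,0.0247],50],[[-0.235,0.255,0.034],[-0.0002,-0.0001,0.0247],50],[[-0.221,0.267,0.034],[-0.0002,-0.0001,0.0247],50],[[-0.207,0.278,0.034],[-0.0002,-0.0001,0.0247],50],[[-0.193,0.288,0.034],[-0.0002,-0.0001,0.0247],50]]
[[[-0.178,0.297,0.035],[-0.0002,-0.0001,0.0247],50],[[-0.162,0.306,0.035],[-0.0002,-0.0001,0.0247],50],[[-0.146,0.314,0.035],[-0.0002,-0.0001,0.0247],50],[[-0.129,0.321,0.035],[-0.0002,-0.0001,0.0247],50],[[-0.113,0.327,0.035],[-0.0002,-0.0001,0.0247],50]]
mandrel [ 0.63046903 -0.45597486  0.01      ]
```

{"op": "step_arm", "data": {"motion": [[[-0.248,0.242,0],[0,0,0.0247],44],[[-0.235,0.255,0],[0,0,0.0247],44],[[-0.221,0.267,0],[0,0,0.0247],44],[[-0.207,0.278,0.02],[0,0,0.0247],44],[[-0.193,0.288,0.02],[0,0,0.0247],44]]}}

```text
t: 15.58
tcp_pos: [0.5883, -0.1372, 0.4261]
eef_rot: [-3.121, -0.005, -1.753]
force: [0.4, 0.3, -0.1]
opening: 0.478
```

{"op": "step_arm", "data": {"motion": [[[-0.178,0.297,0.02],[0,0,0.0247],44],[[-0.162,0.306,0.02],[0,0,0.0247],44],[[-0.146,0.314,0.02],[0,0,0.0247],44],[[-0.129,0.321,0.02],[0,0,0.0247],44],[[-0.06,0.16,0],[0,0,0.012],44]]}}

```text
t: 16.0
tcp_pos: [0.551, -0.1035, 0.4272]
eef_rot: [-3.113, 0.002, -1.997]
force: [0.4, -0.6, -0.7]
opening: 0.477
```

Run:
```python
from h import *
show();snap("wrist","w15")
plan(np.array([*POST,.185+G]),Rdown(-2.0),2,44)
```

```text
t 16.0 tcp [ 0.551  -0.1035  0.4272] rpy [-3.1132e+00  1.6000e-03 -1.9974e+00] grasp [ 0.5552 -0.1052  0.2682] open mm 43.8 F [ 0.4 -0.6 -0.7] T [-0.02  0.18 -0.02] j [-3.220e-01  3.850e-01  1.397e+00 -1.000e-03  1.332e+00  1.676e+00]
dist 0.0835 ang 1.65 perrow mm 8.4 deg 0.16
[[[0.005,0.012,0.278],[-0.0014,0.0001,0.0001],44],[[0.005,0.012,0.278],[-0.0014,0.0001,0.0001],44],[[0.005,0.011,0.278],[-0.0014,0.0001,0.0001],44],[[0.005,0.01,0.278],[-0.0014,0.0001,0.0001],44],[[0.005,0.009,0.278],[-0.0014,0.0001,0.0001],44]]
[[[0.005,0.009,0.278],[-0.0014,0.0001,0.0001],44],[[0.005,0.008,0.278],[-0.0014,0.0001,0.0001],44],[[0.005,0.007,0.278],[-0.0014,0.0001,0.0001],44],[[0.005,0.006,0.278],[-0.0014,0.0001,0.0001],44],[[0.005,0.005,0.278],[-0.0014,0.0001,0.0001],44]]
```

View pics/w15.png

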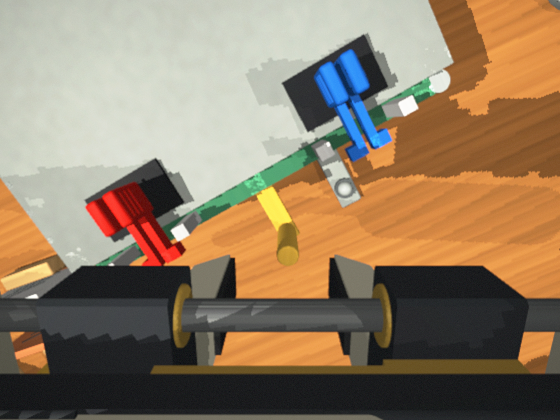

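Run:
```python
from h import *
w=load("w15");P=onplane(w,(288.5,257),.2);H=onplane(w,(440,82),.165);print(P,H,np.linalg.norm((P-H)[:2]))
```

```text
[ 0.54583607 -0.10455624  0.2       ] [ 0.60154509 -0.23581346  0.165     ] 0.14259015871269592
```

{"op": "step_arm", "data": {"motion": [[[0.01,0.03,0.3],[-0.003,0,0],44],[[0.01,0.03,0.4],[-0.003,0,0],44],[[0.01,0.02,0.5],[-0.003,0,0],44],[[0.01,0.01,0.4],[-0.003,0,0],44],[[0,0,0.2],[-0.002,0,0],44]]}}

```text
t: 16.47
tcp_pos: [0.5493, -0.1038, 0.372]
eef_rot: [-3.138, 0.003, -1.993]
force: [0.4, -0.0, -1.0]
opening: 0.481
```

Run:
```python
from h import *
show();snap("wrist","w16")
plan(np.array([*POST,.183+G]),Rdown(-2.0),1,44)
```

```text
t 16.47 tcp [ 0.5493 -0.1038  0.372 ] rpy [-3.1379e+00  2.5000e-03 -1.9934e+00] grasp [ 0.55   -0.1036  0.213 ] open mm 44.2 F [ 0.4 -0.  -1. ] T [-0.02  0.15 -0.01] j [-0.324  0.43   1.482  0.002  1.225  1.668]
dist 0.029 ang 0.4 perrow mm 5.8 deg 0.08
[[[0.001,0.001,0.193],[-0.0001,0.0002,0.0006],44],[[0.001,0.001,0.193],[-0.0001,0.0002,0.0006],44],[[0.001,0.001,0.193],[-0.0001,0.0002,0.0006],44],[[0.001,0.001,0.193],[-0.0001,0.0002,0.0006],44],[[0.001,0.001,0.193],[-0.0001,0.0002,0.0006],44]]
```

View pics/w16.png

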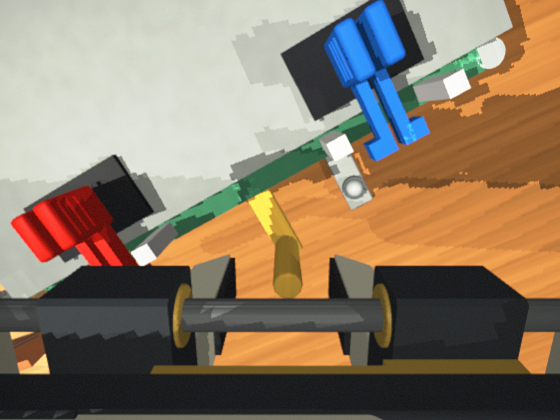

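{"op": "step_arm", "data": {"motion": [[[0,0.02,0.2],[0,0,0.0006],44],[[0,0.02,0.25],[0,0,0.0006],44],[[0,0.01,0.25],[0,0,0.0006],44],[[0,0,0.2],[0,0,0],36],[[0,0,0.1],[0,0,0],28]], "grip_force": 50}}

```text
t: 16.93
tcp_pos: [0.5484, -0.1036, 0.3379]
eef_rot: [-3.14, 0.002, -1.998]
force: [-0.0, -0.1, 0.2]
opening: 0.38
```

{"op": "step_arm", "data": {"motion": [[[0,0,0],[0,0,0],20],[[0,0,0],[0,0,0],10],[[0,0,0],[0,0,0],8],[[0,0,0],[0,0,0],8],[[0,0,0],[0,0,0],8]]}}

```text
t: 17.35
tcp_pos: [0.5477, -0.1048, 0.3371]
eef_rot: [3.141, -0.001, -1.998]
force: [-1.9, 1.1, -1.3]
opening: 0.145
```

```bash
cat >> h.py <<'E'
def gate(th,z,hd=-2.0):
    v=POST-HINGE; c,s=np.cos(th),np.sin(th); q=HINGE+np.array([c*v[0]-s*v[1],s*v[0]+c*v[1]])
    return np.array([q[0],q[1],z])
def curang(g):
    v=POST-HINGE;u=np.array(g[:2])-HINGE; return np.arctan2(v[0]*u[1]-v[1]*u[0],v@u),np.linalg.norm(u)
def swing(th0,th1,n,hd=-2.0):
    """rows of tool-frame shift for arc th0->th1 in n rows, constant heading"""
    R=Rdown(hd); out=[]
    for i in range(n):
        a=gate(th0+(th1-th0)*i/n,0);b=gate(th0+(th1-th0)*(i+1)/n,0); d=R.T@(b-a)/.03
        out.append([[round(float(x),3) for x in d],[0,0,0],8])
    for c in range(n//5): print(str(out[c*5:c*5+5]).replace(" ",""))
E
python3 - <<'E'
from h import *
s=show();R=Ro.from_euler('xyz',s["eef_rot"]).as_matrix();g=s["tcp_pos"]+R@[0,0,G];print(curang(g))
swing(0,.7,10)
E
```

```text
t 17.35 tcp [ 0.5477 -0.1048  0.3371] rpy [ 3.1413e+00 -1.3000e-03 -1.9975e+00] grasp [ 0.5476 -0.105   0.1781] open mm 13.3 F [-1.9  1.1 -1.3] T [0.11 0.25 0.05] j [-3.260e-01  4.620e-01  1.533e+00 -1.000e-03  1.146e+00  1.672e+00]
(np.float64(0.012281464842824243), np.float64(0.14161485164568086))
[[[0.248,0.22,0.0],[0,0,0],8],[[0.263,0.202,0.0],[0,0,0],8],[[0.276,0.183,0.0],[0,0,0],8],[[0.288,0.164,0.0],[0,0,0],8],[[0.299,0.143,0.0],[0,0,0],8]]
[[[0.308,0.122,0.0],[0,0,0],8],[[0.316,0.1,0.0],[0,0,0],8],[[0.322,0.078,0.0],[0,0,0],8],[[0.327,0.055,0.0],[0,0,0],8],[[0.33,0.032,0.0],[0,0,0],8]]
```

{"op": "step_arm", "data": {"motion": [[[0.15,0.13,0],[0,0,0],8],[[0.25,0.21,0],[0,0,0],8],[[0.265,0.2,0],[0,0,0],8],[[0.276,0.183,0],[0,0,0],8],[[0.288,0.164,0],[0,0,0],8]]}}

```text
t: 17.77
tcp_pos: [0.5076, -0.1285, 0.3371]
eef_rot: [-3.133, 0.001, -1.995]
force: [6.9, -3.6, -8.1]
opening: 0.144
```

```bash
cat >> h.py <<'E'
def st():
    s=show();R=Ro.from_euler('xyz',s["eef_rot"]).as_matrix();g=s["tcp_pos"]+R@[0,0,G];a=curang(g);print("gate ang,rad",np.round(a,4));return a[0]
E
python3 - <<'E'
from h import *
a=st(); swing(a,a+.37,5)
E
```

```text
t 17.77 tcp [ 0.5076 -0.1285  0.3371] rpy [-3.1327e+00  8.0000e-04 -1.9954e+00] grasp [ 0.509  -0.129   0.1781] open mm 13.2 F [ 6.9 -3.6 -8.1] T [-0.47 -0.65 -0.04] j [-3.950e-01  4.020e-01  1.633e+00  1.000e-03  1.098e+00  1.601e+00]
gate ang,rad [0.3351 0.1415]
[[[0.324,0.133,0.0],[0,0,0],8],[[0.333,0.109,0.0],[0,0,0],8],[[0.34,0.084,0.0],[0,0,0],8],[[0.346,0.058,0.0],[0,0,0],8],[[0.349,0.033,0.0],[0,0,0],8]]
```

{"op": "step_arm", "data": {"motion": [[[0.324,0.133,0],[0,0,0],8],[[0.333,0.109,0],[0,0,0],8],[[0.34,0.084,0],[0,0,0],8],[[0.346,0.058,0],[0,0,0],8],[[0.349,0.033,0],[0,0,0],8]]}}

```text
t: 18.18
tcp_pos: [0.4723, -0.1721, 0.3371]
eef_rot: [-3.123, 0.006, -1.997]
force: [14.3, 6.1, -9.1]
opening: 0.143
```

Run:
```python
from h import *
a=st(); swing(a,a+.37,5)
```

```text
t 18.18 tcp [ 0.4723 -0.1721  0.3371] rpy [-3.1227  0.0056 -1.9972] grasp [ 0.4754 -0.1725  0.1782] open mm 13.1 F [14.3  6.1 -9.1] T [ 0.83 -1.16 -0.02] j [-0.504  0.364  1.693  0.008  1.065  1.489]
gate ang,rad [0.7263 0.1413]
[[[0.351,-0.001,-0.0],[0,0,0],8],[[0.35,-0.027,-0.0],[0,0,0],8],[[0.347,-0.052,-0.0],[0,0,0],8],[[0.342,-0.078,-0.0],[0,0,0],8],[[0.335,-0.103,-0.0],[0,0,0],8]]
```

{"op": "step_arm", "data": {"motion": [[[0.351,0,0],[-0.001,0,0],8],[[0.35,-0.027,0],[-0.001,0,0],8],[[0.347,-0.052,0],[0,0,0],8],[[0.342,-0.078,0],[0,0,0],8],[[0.335,-0.103,0],[0,0,0],8]]}}

```text
t: 18.6
tcp_pos: [0.4565, -0.2236, 0.3371]
eef_rot: [-3.116, 0.013, -1.998]
force: [10.0, 2.6, -6.5]
opening: 0.145
```

Run:
```python
from h import *
a=st(); swing(a,a+.35,5)
```

```text
t 18.6 tcp [ 0.4565 -0.2236  0.3371] rpy [-3.1164  0.0131 -1.9978] grasp [ 0.461  -0.2233  0.1781] open mm 13.3 F [10.   2.6 -6.5] T [ 0.1  -0.47  0.02] j [-0.611  0.373  1.68   0.02   1.066  1.377]
gate ang,rad [1.102  0.1413]
[[[0.309,-0.122,-0.0],[0,0,0],8],[[0.299,-0.143,-0.0],[0,0,0],8],[[0.288,-0.164,-0.0],[0,0,0],8],[[0.276,-0.183,-0.0],[0,0,0],8],[[0.263,-0.202,-0.0],[0,0,0],8]]
```

{"op": "step_arm", "data": {"motion": [[[0.309,-0.122,0],[0,0,0],8],[[0.299,-0.143,0],[0,0,0],8],[[0.288,-0.164,0],[0,0,0],8],[[0.26,-0.17,0],[0,0,0],8],[[0.2,-0.15,0],[0,0,0],8]]}}

```text
t: 19.02
tcp_pos: [0.4586, -0.2694, 0.337]
eef_rot: [-3.113, 0.022, -1.997]
force: [7.0, 6.3, -3.0]
opening: 0.147
```

Run:
```python
from h import *
a=st(); swing(a,1.56,5)
```

```text
t 19.02 tcp [ 0.4586 -0.2694  0.337 ] rpy [-3.1126  0.0217 -1.9972] grasp [ 0.4642 -0.2682  0.1781] open mm 13.5 F [ 7.   6.3 -3. ] T [ 0.03 -0.1   0.02] j [-0.683  0.412  1.617  0.032  1.09   1.3  ]
gate ang,rad [1.4213 0.1414]
[[[0.103,-0.082,-0.0],[0,0,0],8],[[0.1,-0.085,-0.0],[0,0,0],8],[[0.098,-0.088,-0.0],[0,0,0],8],[[0.096,-0.09,-0.0],[0,0,0],8],[[0.093,-0.093,-0.0],[0,0,0],8]]
```

{"op": "step_arm", "data": {"motion": [[[0.11,-0.085,0],[0,0,0],8],[[0.11,-0.09,0],[0,0,0],8],[[0.1,-0.09,0],[0,0,0],8],[[0.1,-0.09,0],[0,0,0],8],[[0.08,-0.08,0],[0,0,0],8]]}}

```text
t: 19.43
tcp_pos: [0.4627, -0.2863, 0.337]
eef_rot: [-3.112, 0.029, -1.995]
force: [5.1, 4.6, -2.2]
opening: 0.146
```

{"op": "step_arm", "data": {"motion": [[[0,0,0],[0,0,0],8],[[0,0,0],[0,0,0],8],[[0,0,0],[0,0,0],8],[[0,0,0],[0,0,0],8],[[0,0,0],[0,0,0],8]]}}

```text
t: 19.85
tcp_pos: [0.461, -0.2833, 0.337]
eef_rot: [-3.111, 0.033, -1.991]
force: [6.5, 5.2, -5.6]
opening: 0.149
```

Run:
```python
from h import *
a=st(); swing(a,1.57,5); snap("side","s20");snap("scene","c20"); snap("wrist","w20"); st()
crop("s20",150,350,130,320,3.5,"s20c");crop("c20",200,400,140,310,3.5,"c20c")
```

```text
t 19.85 tcp [ 0.461  -0.2833  0.337 ] rpy [-3.1107  0.0333 -1.9913] grasp [ 0.4676 -0.2804  0.1781] open mm 13.7 F [ 6.5  5.2 -5.6] T [-0.52  0.14 -0.04] j [-0.703  0.428  1.591  0.046  1.102  1.268]
gate ang,rad [1.5114 0.1414]
[[[0.04,-0.038,-0.0],[0,0,0],8],[[0.04,-0.039,-0.0],[0,0,0],8],[[0.04,-0.039,-0.0],[0,0,0],8],[[0.039,-0.04,-0.0],[0,0,0],8],[[0.039,-0.04,-0.0],[0,0,0],8]]
t 20.0 tcp [ 0.461  -0.2832  0.337 ] rpy [-3.1109  0.0334 -1.9914] grasp [ 0.4676 -0.2803  0.1781] open mm 13.4 F [ 5.3  4.9 -5.3] T [-0.43  0.04  0.02] j [-0.703  0.428  1.592  0.046  1.102  1.268]
gate ang,rad [1.5107 0.1414]
```

View pics/s20c.png

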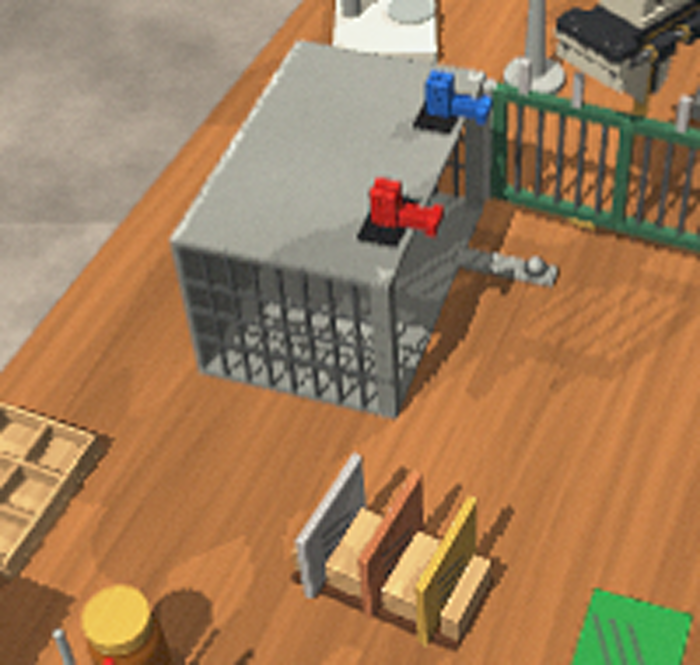

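View pics/c20c.png

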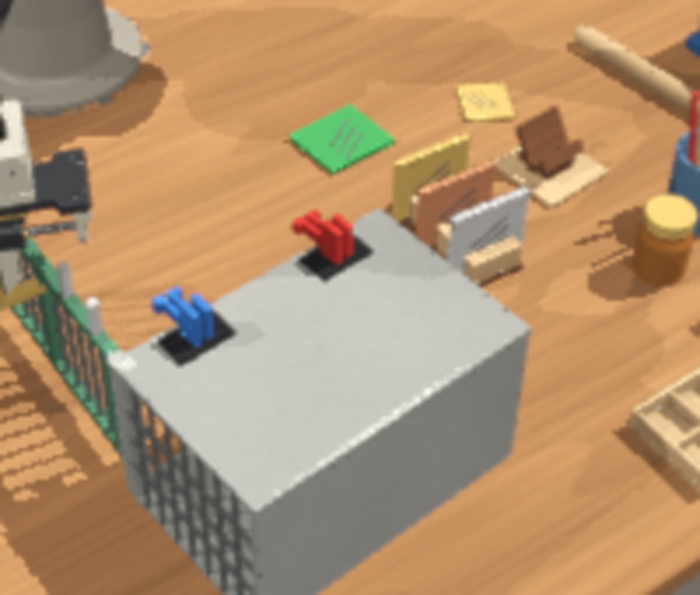

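View pics/w20.png

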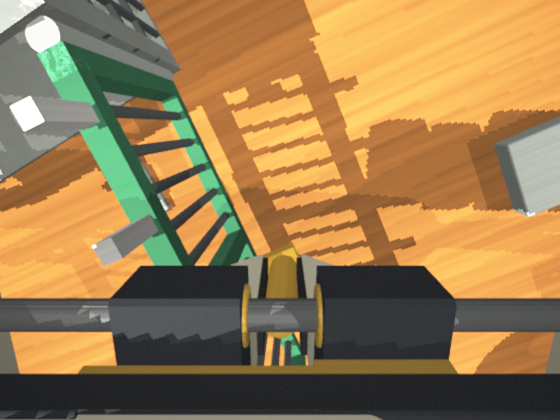

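{"op": "step_arm", "data": {"motion": [[[0.08,-0.07,0],[0,0,0],8],[[0.08,-0.08,0],[0,0,0],8],[[0.07,-0.07,0],[0,0,0],8],[[0.06,-0.06,0],[0,0,0],8],[[0.05,-0.05,0],[0,0,0],8]]}}

```text
t: 20.42
tcp_pos: [0.4638, -0.2923, 0.3369]
eef_rot: [-3.112, 0.038, -1.986]
force: [5.3, 5.2, -4.3]
opening: 0.152
```

Run:
```python
from h import *
st()
```

```text
t 20.42 tcp [ 0.4638 -0.2923  0.3369] rpy [-3.1121  0.0385 -1.9859] grasp [ 0.4706 -0.2886  0.1781] open mm 13.9 F [ 5.3  5.2 -4.3] T [-0.55  0.12  0.06] j [-0.714  0.441  1.57   0.051  1.114  1.251]
gate ang,rad [1.5728 0.1414]
```

Run:
```python
from h import *
from bench import env
for i in range(6): env.camera("side")
st(); c=snap("wrist","w21"); H=onplane(c,(43,34),.165);print(H)
snap("side","s21");crop("s21",150,350,130,320,3.5,"s21c"); st()
```

```text
t 20.72 tcp [ 0.4638 -0.2922  0.337 ] rpy [-3.1119  0.0384 -1.986 ] grasp [ 0.4706 -0.2886  0.1781] open mm 13.5 F [ 4.8  6.1 -4.3] T [-0.52  0.14 -0.01] j [-0.714  0.441  1.57   0.051  1.114  1.251]
gate ang,rad [1.5727 0.1414]
[ 0.60571687 -0.2424426   0.165     ]
t 20.82 tcp [ 0.4638 -0.2922  0.337 ] rpy [-3.1119  0.0383 -1.986 ] grasp [ 0.4706 -0.2886  0.1781] open mm 13.5 F [ 5.7  5.3 -4.6] T [-0.56  0.09  0.01] j [-0.714  0.441  1.57   0.051  1.114  1.251]
gate ang,rad [1.5727 0.1414]
```

View pics/w21.png

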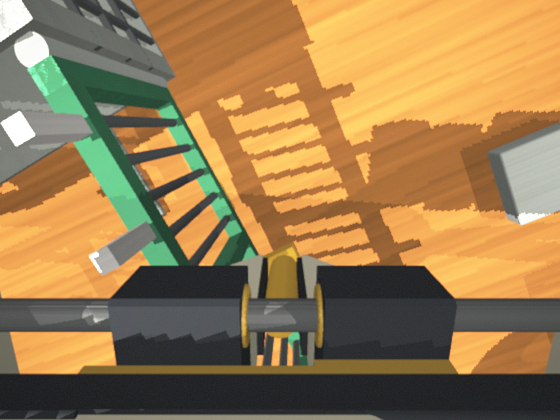

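View pics/s21.png

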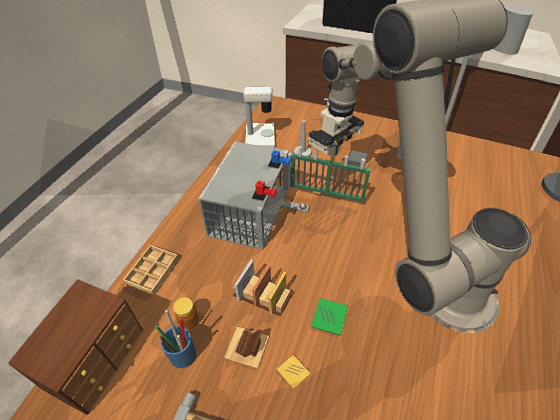

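The gate is steady at about 1.57 rad, still held by the post. The plate stands in the rack and nothing else has moved. I'm handing the job in.

```bash
python3 -c "
from bench import env
print(env.job_done())"
```

```text
the job is handed in; nothing more can be done
None
```

I did the whole job in the order asked and handed it in at about 20.8 s; the hand-in gives no verdict.

- **Plate:** I lifted the brass plate off the easel, lowered it into the rack's empty slot and let go. The pictures after release show it upright and level with the copper and steel plates. The tool reading put its bottom edge within about 1 mm of the slot floor.
- **Catches:** I squeezed in red first, then blue. The fingers closed to 18.8 mm on red (fully in is about 20 mm). The wrist picture after each squeeze shows both tabs pushed together.
- **Gate:** I swung it past the detent and am still holding it by the post. It was steady at about 1.57 rad (square to the cage) over the last 0.4 s before hand-in. The 0.141 m from hinge to grip matched the given 142 mm.
- **Other things:** The last side picture shows the other things on the bench where they were. The wrist force stayed below about 20 N in every reading.

**Small disagreements:**
- The gripper leans about 2° against the post.
- The gate sagged to about 1.51 rad during one pause, so I pushed it out again and then held it.
- A last picture check of the hinge point came out about 7 mm from my earlier measurement. I had reused an old pixel position after the camera moved, so I ignored it.

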